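Set the port switches and lay the legend plates of a network unit

TASK

Get the network unit ready for service: slide its clear cover fully open, set the six little switches so that each one with a green marker behind it is on (fully to the rear, towards its marker) and each one with a white marker is off (fully to the front), then shut the cover fully again. Lay every white legend plate on the table flat along the unit's front, with a long edge flush against the front face and no plate sticking out past its ends. Leave the yellow-handled pick standing in its holder, and do not disturb the tester, the mug or the tin.

Things in the scene. Friction and masses are not known exactly. Their poses are not given: they have to be found in the camera images.
- unit_front (a point): Middle of the lower edge of the front face of the network unit, at table height. The unit is a fixed, dark blue metal box, 150 mm deep, 280 mm wide, 40 mm tall, top at z = 40 mm. Axes: z up, y along the front face (the face spans y = -140..140 mm), +x into the unit; the front (two rows of ports) looks to -x, towards the robot. The unit is turned by up to 0.2 rad
- cover (a joint): Clear sliding cover over the switches, in m: 0 = shut over the bank, 0.1 = fully open (slid along the unit's +y). It stays where it is left; sliding takes about 1.5 N. The clear panel is 72 x 92 mm, its underside 12 mm and its top 15 mm above the unit's top
- cover_tab (a point): Middle of the top face of the cover's orange grip tab, moving with the cover, same axes as point unit_front; 79 mm above the table. The tab is 12 mm along the unit's y, 26 mm along its x, and stands 24 mm above the clear panel. It stands near the +y end of the panel, whose end is 6 mm beyond this point and whose other end is 86 mm to -y
- sw1 (a joint): Slide switch 1 of the six in the bank, in m: 0 = off (nub at the front end of its slot, -x), 0.009 = on (nub at the rear end, +x, next to its marker). It stays where it is left; moving it takes about 0.7 N. White nub, 6 x 6 mm, 8 mm tall
- sw2 (a joint): Slide switch 2 of the six in the bank, in m: 0 = off (nub at the front end of its slot, -x), 0.009 = on (nub at the rear end, +x, next to its marker). It stays where it is left; moving it takes about 0.7 N. White nub, 6 x 6 mm, 8 mm tall
- sw3 (a joint): Slide switch 3 of the six in the bank, in m: 0 = off (nub at the front end of its slot, -x), 0.009 = on (nub at the rear end, +x, next to its marker). It stays where it is left; moving it takes about 0.7 N. White nub, 6 x 6 mm, 8 mm tall
- sw4 (a joint): Slide switch 4 of the six in the bank, in m: 0 = off (nub at the front end of its slot, -x), 0.009 = on (nub at the rear end, +x, next to its marker). It stays where it is left; moving it takes about 0.7 N. White nub, 6 x 6 mm, 8 mm tall
- sw5 (a joint): Slide switch 5 of the six in the bank, in m: 0 = off (nub at the front end of its slot, -x), 0.009 = on (nub at the rear end, +x, next to its marker). It stays where it is left; moving it takes about 0.7 N. White nub, 6 x 6 mm, 8 mm tall
- sw6 (a joint): Slide switch 6 of the six in the bank, in m: 0 = off (nub at the front end of its slot, -x), 0.009 = on (nub at the rear end, +x, next to its marker). It stays where it is left; moving it takes about 0.7 N. White nub, 6 x 6 mm, 8 mm tall
- bank (a point): Middle of the bank of six slots, on the top of the red bezel (43 mm above the table; bezel 30 mm along x, 78 mm along y); same axes as point unit_front. The slots run along x, side by side along y, 12 mm apart: the middle of slot k lies at y = 12 (k - 3.5) mm from here (slot 1 at -30, slot 6 at +30 mm). A nub stands on the bezel, its centre at x = joint - 4.5 mm, its top 8 mm above this point
- mark_green1: Green square marker, 9 x 9 x 2 mm, fixed flat on the unit's top directly behind one of the slots (26 mm from its middle along the unit's +x), its sides along the unit's axes. Green: that switch is to be on. Origin: centre of its underside
- mark_green2: Green square marker, 9 x 9 x 2 mm, fixed flat on the unit's top directly behind one of the slots (26 mm from its middle along the unit's +x), its sides along the unit's axes. Green: that switch is to be on. Origin: centre of its underside
- mark_green3: Green square marker, 9 x 9 x 2 mm, fixed flat on the unit's top directly behind one of the slots (26 mm from its middle along the unit's +x), its sides along the unit's axes. Green: that switch is to be on. Origin: centre of its underside
- mark_white1: White square marker, 9 x 9 x 2 mm, fixed flat on the unit's top directly behind one of the slots (26 mm from its middle along the unit's +x), its sides along the unit's axes. White: that switch is to be off. Origin: centre of its underside
- mark_white2: White square marker, 9 x 9 x 2 mm, fixed flat on the unit's top directly behind one of the slots (26 mm from its middle along the unit's +x), its sides along the unit's axes. White: that switch is to be off. Origin: centre of its underside
- mark_white3: White square marker, 9 x 9 x 2 mm, fixed flat on the unit's top directly behind one of the slots (26 mm from its middle along the unit's +x), its sides along the unit's axes. White: that switch is to be off. Origin: centre of its underside
- pick: Setting pick that reaches between the switches. Standing upright in its holder at the start. Origin: the tip, z up along it. Round steel shaft 4 mm thick from 0 to 50 mm, black round collar 30 mm wide from 50 to 55 mm, yellow square handle 14 x 14 mm (sides along the pick's x and y) from 55 to 105 mm. 40 g
- holder: Grey fixed holder block of the pick, 48 x 48 x 56 mm, with a 14 mm square well right through its middle. Origin: centre of its underside. The shaft hangs in the well and the collar rests on the block's top, so the pick's tip is then 6 mm above the table
- plate1: White legend plate lying on the table (one of the three may be absent): 48 mm along its x, 76 mm along its y (the two long edges, both alike), 6 mm thick, with a blue square grip 16 x 16 mm in its middle, from 6 to 30 mm height. Origin: centre of its underside. About 80 g
- plate2: White legend plate lying on the table (one of the three may be absent): 48 mm along its x, 76 mm along its y (the two long edges, both alike), 6 mm thick, with a blue square grip 16 x 16 mm in its middle, from 6 to 30 mm height. Origin: centre of its underside. About 80 g
- plate3: White legend plate lying on the table (one of the three may be absent): 48 mm along its x, 76 mm along its y (the two long edges, both alike), 6 mm thick, with a blue square grip 16 x 16 mm in its middle, from 6 to 30 mm height. Origin: centre of its underside. About 80 g
- tester: Bystander: black hand-held tester with a small screen, 110 x 60 x 30 mm, loose
- mug: Bystander: blue mug, 80 mm across, 90 mm tall, loose
- module_tin: Bystander: flat steel tin, 55 x 75 x 22 mm, loose

How it is judged:
By the outcome, as a careful person would: the job done as asked, in the order asked, and still so for the second after the job is handed in, with the robot touching nothing.
Of plate1, plate2, plate3 only 2 to 3 are there at a start; the rules pass over those that are not, and their reading is None.
At some moment in a run one of plate1, plate2, plate3 may be knocked a few centimetres aside while the robot is not near it.
It also fails if it takes over 192 s, if anything falls off the work surface, if the arm or the gripper's body presses on something with over 40 N, if the wrist force passes 120 N, or if a joint passes its speed limit or range.

ROBOT

A 7-joint arm with a two-finger parallel gripper is mounted at the origin on the work surface. World frame = base frame: x ahead of the robot, y to its left, z up, the work surface at z = 0. Lengths are in m, angles in rad, forces in N, time in s.
With the tool pointing down it reaches from about 0.425 to 0.875 m from the base axis. Payload 4.7 kg.
Tool frame: the origin (TCP) lies at the very end of the fingers, on their centre line; the grasp point (between the pads) lies 19 mm behind it; z points along the fingers, y is the direction in which the jaws open and shut (so a half turn about z gives the same grasp; the last joint's range is limited). The gripper opens to 85 mm and grips with 20 to 120 N. Pads are 22 mm wide; open, the fingers measure 114 mm over their backs; the gripper's body (76 mm by 85 mm) begins 54 mm behind the grasp point. The pads swing forward as they close: fully open they stand 13 mm farther back than shut.
Start: joints at [1.16, 0.321, -0.07, 1.45, 0.023, 1.371, -0.057], TCP at [0.268, -0.592, 0.203] pointing down, gripper open.
Joint ranges: [-2.86, 2.86], [-0.3, 2.09], [-1.38, 1.24], [0.06, 2.45], [-1.56, 4.7], [0.09, 2.05], [-2.69, 2.69]. Speed limits (rad/s): [2.57, 2.57, 3.14, 3.14, 3.14, 3.14, 3.14].

INTERFACE

Orientations are given as a unit quaternion [x, y, z, w].
In Python, from bench import ctrl gives the robot as it stands.
- The arm moves only by the tool play_rows, never from a script. Its argument "targets" is a list of rows, each a list of 3 entries, a list of its own where there are three numbers: the shift along the tool's x, y, z in mm, then the turn, a rotation vector about the tool's x, y, z in degrees, then the closure in counts, from 0 (fully open) to 255 (shut). In form: [[[dx, dy, dz], [ax, ay, az], hand], ...]. A call has exactly 10 rows; each row is the pose to reach, as a shift and turn from the pose measured when the call began, along the tool's axes at that moment; what a row does not reach only later rows make up. A row lasts 1/8 s, in which the tool goes at most 62.5 mm and 10.7 degrees, less where a joint would pass 70% of its speed; a pose out of reach is approached as far as the arm can. A call with a gripper value outside its range is refused whole. The fingers move at their own pace and stop on an object; "force" is the grip in N (left out, the last holds). Time passes only in rows, so rows that repeat a pose let the fingers close, or fill a call up. It gives the time, the measured TCP pose, the force and the opening at its end, in the units of the state.
- ctrl.get_obs(): the state, without advancing time (a new reading comes with each control period).
- ctrl.snapshot(name): name is "scene" or "top"; returns the picture (480x640x3 uint8, red, green, blue); there is no depth.
- ctrl.get_calibration(name): a dict with "fx", "fy", "cx", "cy" (pixels), "k1" (the pictures are not rectified: a ray, as slopes to the right and down, at radius r is drawn at 1 + k1 r^2 times it, then the intrinsics apply), "R" (3x3) and "t" (3): a world point X has camera coordinates R X + t. Camera axes: x right, y down, z forward; pixel columns grow to the right and rows downward; lengths in m; the calibration is good to about 2 mm. A picture is of the moment at which its call begins. get_calibration takes no time and is no camera call.
- ctrl.job_done(): hands the job in, once; it reports no verdict.
Trained networks look in the newest picture that a camera, given by its name, has taken for a name from the list of things; names that differ only in an ending like _2 or _b are one class to them, and where a whole thing is asked for, a point or a joint stands for the part that bears it (a point fixed in the world has none). Each returns a list of dicts, best first, with "confidence" (0 to 1); they miss things now and then, are a little off and sometimes report something else, mostly with a low value. They report only what shows in the picture. A call takes as long as a camera call.
- ctrl.search_frame(thing, camera): "xyz" ([x, y, z] in m, in world coordinates, good to about 4 mm: the middle of the surface that is visible of it).
- ctrl.landmark_of(thing, camera): "xyz" ([x, y, z] in m, in world coordinates, good to about 4 mm: a listed point, or the origin of a listed thing).
The state is a dict: "t": time; "joint_pos": joint angles; "joint_vel": joint speeds; "effort": joint torques, N m; "position": TCP position; "tcp_rot": TCP orientation; "ft_force": force on the tool from outside, world axes, zero at the start; "moment": the same for the moment, N m; "opening": finger opening in m.
Only numpy, scipy, OpenCV 4.12 (cv2) and the standard library are available. Lean on these libraries where they do the work, as an engineer would, in place of code of your own. Each camera call takes 0.05 s, during which the arm holds its last target. There are 200 camera calls.

## Working session

There is one attempt and no reset: what is moved stays moved. The work goes in short steps, Python scripts to look and compute and a tool call to move; the robot and the scene stay as the last step left them, time stands still between calls to the robot, and variables do not carry over. Pictures are saved under pics/ and viewed, about 12 in all and at most 16, crops included, and the job is handed in when it is done.

Besides the shell and the picture viewer there is one more tool, called after "Request:" by a JSON object that holds its "name" and its "arguments". play_rows: Moves the arm, as the interface text tells. Its arguments: {"type":"object","properties":{"targets":{"type":"array"},"force":{"type":"number"}},"required":["targets"]}

```bash
ls; mkdir -p pics
python3 - <<'E'
from bench import ctrl
import cv2,numpy as np
for c in ["scene","top"]:
    cv2.imwrite(f"pics/{c}0.png",cv2.cvtColor(ctrl.snapshot(c),cv2.COLOR_RGB2BGR))
    k=ctrl.get_calibration(c); print(c,{a:np.round(b,3).tolist() for a,b in k.items()})
o=ctrl.get_obs(); print({a:np.round(b,4).tolist() for a,b in o.items()})
for th in ["unit_front","cover_tab","bank","pick","holder","plate1","tester","mug","module_tin","mark_green1","mark_white1"]:
    for c in ["top","scene"]:
        print(th,c,[(np.round(d["xyz"],4).tolist(),round(d["confidence"],2)) for d in ctrl.landmark_of(th,c)][:5])
E
```

```text
pics
scene {'fx': 497.235, 'fy': 497.235, 'cx': 319.053, 'cy': 246.396, 'k1': -0.072, 'R': [[-0.188, 0.982, -0.001], [0.705, 0.134, -0.697], [-0.684, -0.132, -0.717]], 't': [0.078, -0.334, 1.435]}
top {'fx': 522.971, 'fy': 522.971, 'cx': 317.201, 'cy': 241.19, 'k1': -0.087, 'R': [[0.001, -1.0, 0.012], [-0.988, -0.002, -0.157], [0.157, -0.011, -0.988]], 't': [0.041, 0.54, 1.067]}
{'t': 0.1, 'joint_pos': [1.1601, 0.3217, -0.0701, 1.4516, 0.0226, 1.3708, -0.0569], 'joint_vel': [0.0019, -0.0026, 0.0003, -0.0026, 0.0021, 0.0002, 0.0009], 'effort': [0.0001, -49.4879, -0.3838, -31.5207, 0.0131, 0.0075, 0.0], 'position': [0.2676, -0.5918, 0.2018], 'tcp_rot': [0.9775, 0.2108, -0.0002, -0.0008], 'ft_force': [-0.4248, 0.5309, 0.4274], 'moment': [-0.005, 0.0454, 0.0223], 'opening': 0.0851}
unit_front top [([0.4993, -0.0243, 0.0053], 0.77)]
unit_front scene []
cover_tab top [([0.5553, -0.0185, 0.0779], 0.7)]
cover_tab scene [([0.5583, -0.0215, 0.0765], 0.55)]
bank top [([0.5626, -0.0678, 0.0421], 0.87), ([0.5608, -0.0182, 0.0805], 0.34)]
bank scene [([0.5601, -0.0679, 0.0449], 0.72)]
pick top [([
[... 382 characters left out ...]
, 0.71), ([0.5118, 0.4073, 0.0013], 0.67)]
plate1 scene [([0.5169, 0.4104, -0.0026], 0.96), ([0.4525, 0.2864, 0.0043], 0.75), ([0.5968, 0.2753, -0.0018], 0.75), ([0.6861, -0.3515, -0.0017], 0.59)]
tester top [([0.6873, -0.3502, 0.0042], 0.63), ([0.5615, -0.0674, 0.042], 0.48)]
tester scene [([0.6887, -0.3512, -0.0003], 0.71), ([0.5616, -0.0684, 0.0437], 0.29)]
mug top [([0.7131, 0.3137, 0.0014], 0.86)]
mug scene [([0.7133, 0.316, 0.0015], 0.79)]
module_tin top [([0.3155, -0.1644, -0.0001], 0.79)]
module_tin scene [([0.3127, -0.166, 0.0012], 0.77), ([0.6857, -0.3511, 0.001], 0.72)]
mark_green1 top []
mark_green1 scene []
mark_white1 top []
mark_white1 scene [([0.5564, -0.0191, 0.0807], 0.68)]
```

View pics/top0.png

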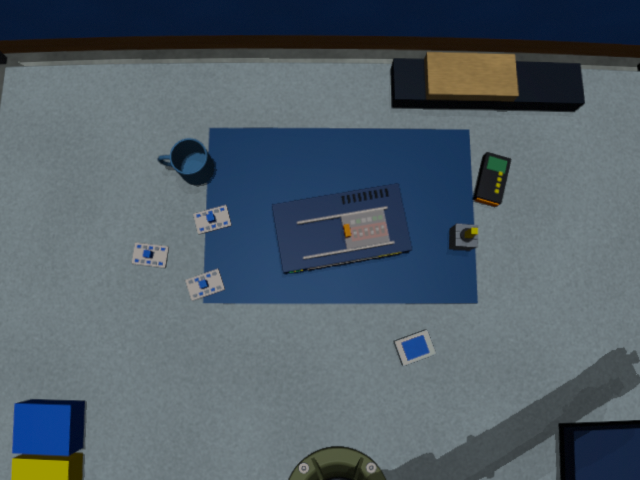

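View pics/scene0.png

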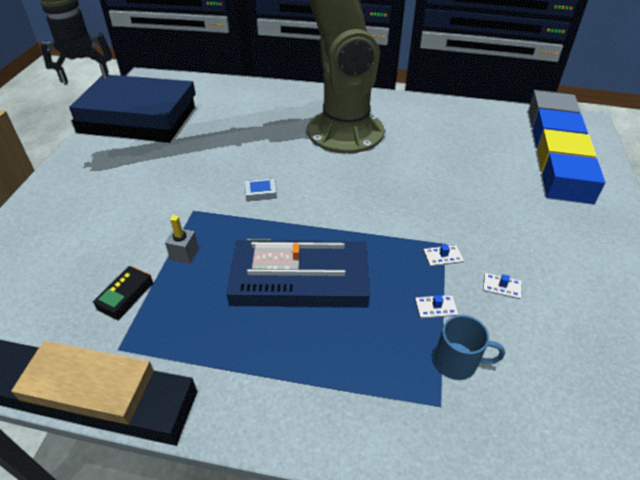

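```bash
cat > h.py <<'E'
from bench import ctrl
import numpy as np, cv2
from scipy.spatial.transform import Rotation as Rot
def ray(cam,px,z):
    k=ctrl.get_calibration(cam); R=np.array(k["R"]);t=np.array(k["t"])
    d=np.array([(px[0]-k["cx"])/k["fx"],(px[1]-k["cy"])/k["fy"]]); u=d.copy()
    for _ in range(20): u=d/(1+k["k1"]*(u@u))
    C=-R.T@t; v=R.T@np.array([u[0],u[1],1]); return C+v*(z-C[2])/v[2]
def proj(cam,X):
    k=ctrl.get_calibration(cam); p=np.array(k["R"])@X+k["t"]; u=p[:2]/p[2]; u=u*(1+k["k1"]*(u@u))
    return np.array([k["fx"]*u[0]+k["cx"],k["fy"]*u[1]+k["cy"]])
def go(*poses):
    "each pose (x,y,z,yaw_deg) -> shift mm, turn deg from the present pose; tool down"
    o=ctrl.get_obs(); R=Rot.from_quat(o["tcp_rot"]); p=np.array(o["position"])
    print("t",round(o["t"],2),"p",p.round(4),"yaw",round(np.degrees(np.arctan2(*R.as_matrix()[[1,0],0])),2),"F",np.round(o["ft_force"],1),"open",round(o["opening"],4))
    for x,y,z,a in poses:
        T=Rot.from_euler("z",a,degrees=True)*Rot.from_euler("x",180,degrees=True)
        print((R.inv().apply(np.array([x,y,z])-p)*1000).round(1).tolist(),np.degrees((R.inv()*T).as_rotvec()).round(1).tolist())
def crop(cam,u0,v0,w,h,s,name):
    im=cv2.cvtColor(ctrl.snapshot(cam),cv2.COLOR_RGB2BGR)[v0:v0+h,u0:u0+w]
    cv2.imwrite(f"pics/{name}.png",cv2.resize(im,None,fx=s,fy=s,interpolation=cv2.INTER_CUBIC))
E
python3 - <<'E'
from h import *
for a,b,z in [((273,205),(401,185),.04),((285,271),(411,248),.0)]:
    A=ray("top",a,z);B=ray("top",b,z);print(A,B,np.linalg.norm(A-B),np.degrees(np.arctan2(-(A-B)[0],(A-B)[1])))
go((.5565,-.02,.16,10),(.5565,-.02,.062,10))
E
```

```text
[0.61838449 0.13650187 0.04      ] [ 0.6639622  -0.14060755  0.04      ] 0.28083261855548153 9.340128446474
[0.48017955 0.111259   0.        ] [ 5.31487526e-01 -1.66212933e-01 -2.22044605e-16] 0.2821757954121623 10.476360194141936
t 1.2 p [ 0.2679 -0.5923  0.2029] yaw 24.34 F [-0.9 -0.9 -0.3] open 0.0855
[498.8, -402.4, 42.8] [0.0, 0.0, 14.3]
[498.8, -402.5, 140.8] [0.0, 0.0, 14.3]
```

Request:
{"name": "play_rows", "arguments": {"targets": [[[50, -40, 0], [0, 0, 1.5], 60], [[100, -80, 0], [0, 0, 3], 60], [[150, -120, 0], [0, 0, 5], 60], [[200, -160, 0], [0, 0, 6], 60], [[250, -200, 0], [0, 0, 7], 60], [[300, -240, 0], [0, 0, 9], 60], [[350, -280, 0], [0, 0, 10], 60], [[400, -320, 0], [0, 0, 12], 60], [[450, -360, 0], [0, 0, 14], 60], [[497, -400, 20], [0, 0, 14.3], 60]]}}

```text
t: 2.45
position: [0.5512, -0.0348, 0.1883]
tcp_rot: [0.996, 0.087, 0.002, 0.001]
ft_force: [1.5, -0.4, 0.2]
opening: 0.0653
```

Run:
```python
from h import *
go((.5565,-.02,.062,10))
crop("top",265,175,160,105,5,"top1")
for c in ["top","scene"]: print([(np.round(d["xyz"],4).tolist(),round(d["confidence"],2)) for d in ctrl.landmark_of("cover_tab",c)][:2])
```

```text
t 2.45 p [ 0.5512 -0.0348  0.1883] yaw 10.0 F [ 1.5 -0.4  0.2] open 0.0653
[7.3, -13.9, 126.3] [0.1, -0.2, 0.0]
[([0.5566, -0.0153, 0.0783], 0.58)]
[([0.5583, -0.0215, 0.0765], 0.55)]
```

Request:
{"name": "play_rows", "arguments": {"targets": [[[7, -15, 0], [0, 0, 0], 60], [[7, -15, 40], [0, 0, 0], 60], [[7, -15, 80], [0, 0, 0], 60], [[7, -15, 110], [0, 0, 0], 60], [[7, -15, 126], [0, 0, 0], 60], [[7, -15, 126], [0, 0, 0], 255], [[7, -15, 126], [0, 0, 0], 255], [[7, -15, 126], [0, 0, 0], 255], [[7, -15, 126], [0, 0, 0], 255], [[7, -15, 126], [0, 0, 0], 255]], "force": 30}}

```text
t: 3.85
position: [0.5537, -0.0157, 0.0605]
tcp_rot: [0.996, 0.091, -0.0, -0.001]
ft_force: [0.3, -0.5, 1.0]
opening: 0.0
```

Run:
```python
from h import *
crop("scene",215,190,170,125,4.7,"scene1")
```

```text
(no output)
```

View pics/scene1.png

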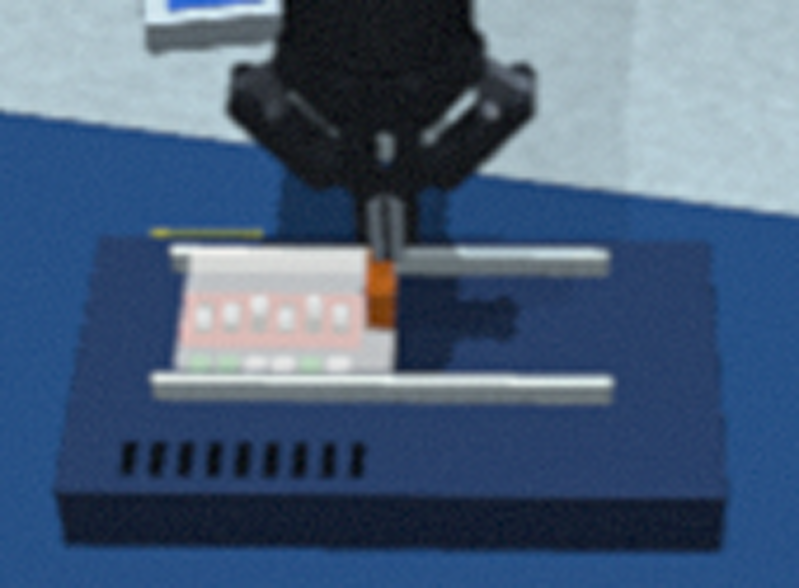

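Run:
```python
from h import *
f=lambda u,v,z: ray("scene",(215+u/4.7-.4,190+v/4.7-.4),z).round(4)
print("tab rear edge",f(381,297,.079), "tab base rear",f(381,328,.055))
for n,u,v,z in [("bl",55,492,.04),("br",727,500,.04),("fl",100,237,.04),("fr",712,243,.04),("bl0",68,546,0),("br0",720,550,0)]: print(n,f(u,v,z))
print("bez c",f(270,322,.043))
go()
```

```text
tab rear edge [ 0.5727 -0.0167  0.079 ] tab base rear [ 0.5687 -0.0184  0.055 ]
bl [ 0.6708 -0.1344  0.04  ]
br [0.6227 0.1393 0.04  ]
fl [ 0.5241 -0.1611  0.04  ]
fr [0.4755 0.1147 0.04  ]
bl0 [ 0.6683 -0.1351  0.    ]
br0 [0.6181 0.1386 0.    ]
bez c [ 0.5636 -0.0701  0.043 ]
t 3.9 p [ 0.5536 -0.0157  0.0604] yaw 10.48 F [0.  0.  0.8] open -0.0003
```

View pics/top1.png

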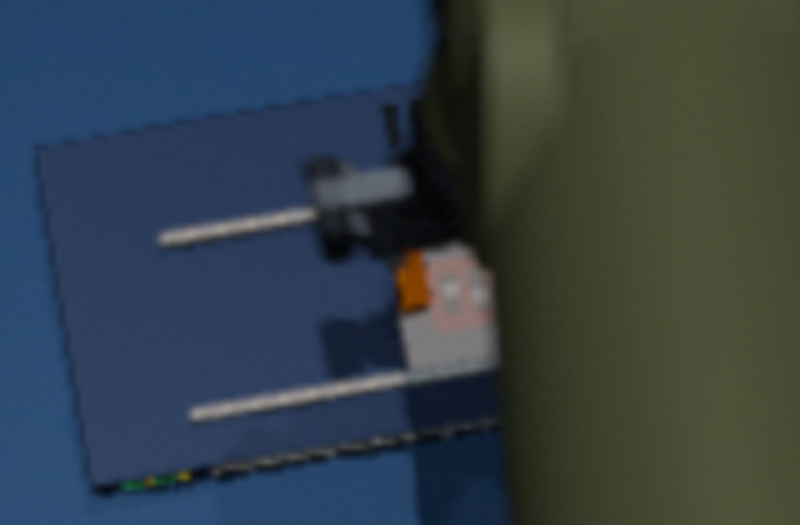

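Run:
```python
from h import *
c=lambda X:((proj("scene",np.array(X))-[215,190]+.4)*4.7).round(0)
for X in [(.5536,-.0157,.0604),(.5536,-.0157,.0794),(.558,-.018,.079),(.545,-.016,.079),(.571,-.0185,.079),(.5536,-.0157,.13),(.53,-.012,.0604)]: print(X,c(X))
```

```text
(0.5536, -0.0157, 0.0604) [394. 295.]
(0.5536, -0.0157, 0.0794) [393. 265.]
(0.558, -0.018, 0.079) [386. 272.]
(0.545, -0.016, 0.079) [397. 251.]
(0.571, -0.0185, 0.079) [378. 294.]
(0.5536, -0.0157, 0.13) [389. 179.]
(0.53, -0.012, 0.0604) [414. 258.]
```

Request:
{"name": "play_rows", "arguments": {"targets": [[[0, 0, -5], [0, 0, 0], 255], [[0, 0, -15], [0, 0, 0], 255], [[0, 0, -30], [0, 0, 0], 255], [[0, 0, -50], [0, 0, 0], 255], [[0, 0, -70], [0, 0, 0], 255], [[0, 0, -70], [0, 0, 0], 255], [[0, 0, -70], [0, 0, 0], 255], [[0, 0, -70], [0, 0, 0], 255], [[0, 0, -70], [0, 0, 0], 255], [[0, 0, -70], [0, 0, 0], 255]]}}

```text
t: 5.15
position: [0.5535, -0.0158, 0.1299]
tcp_rot: [0.996, 0.091, -0.001, -0.001]
ft_force: [-0.2, 0.2, -0.5]
opening: 0.0001
```

Run:
```python
from h import *
go()
p=np.array(ctrl.get_obs()["position"])
print(((proj("scene",p)-[215,170]+.4)*4.7).round(0))
crop("scene",215,170,170,125,4.7,"scene2")
print([(np.round(d["xyz"],4).tolist(),round(d["confidence"],2)) for d in ctrl.landmark_of("cover_tab","scene")][:2])
```

```text
t 5.15 p [ 0.5535 -0.0158  0.1299] yaw 10.49 F [-0.2  0.2 -0.5] open 0.0001
[389. 273.]
[([0.5556, -0.0191, 0.0774], 0.63)]
```

View pics/scene2.png

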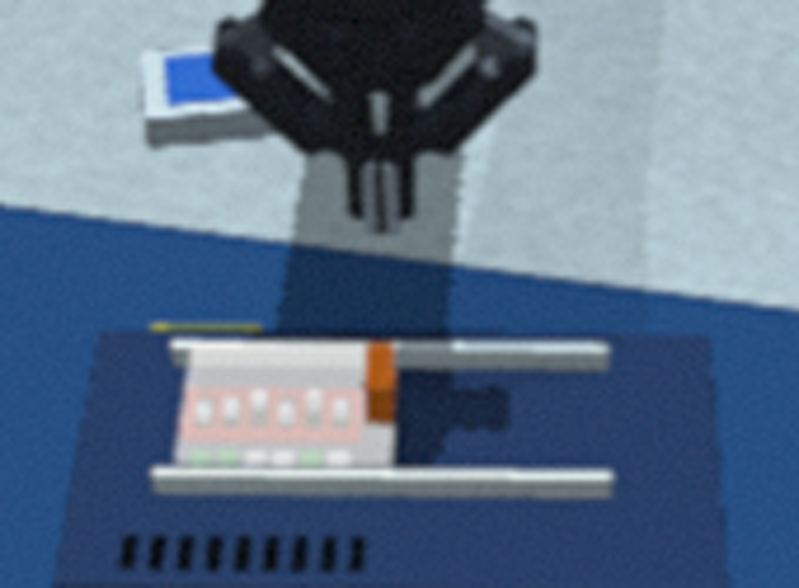

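Run:
```python
from h import *
c=lambda X:((proj("top",np.array(X))-[265,175]+.4)*5).round(0)
p=np.array([.5512,-.0348,.188]); uy=np.array([-.174,.985,0]); ux=np.array([.985,.174,0])
for s in (-1,1):
  for w in (0,.057):
    print(s,w,c(p+s*.033*uy+[0,0,.005+w]))
k=ctrl.get_calibration("top");print(-np.array(k["R"]).T@k["t"]);k=ctrl.get_calibration("scene");print(-np.array(k["R"]).T@k["t"])
crop("top",240,120,160,120,5,"top2")
p=np.array(ctrl.get_obs()["position"]); print("tip",((proj("top",p)-[240,120]+.4)*5).round(0),"up25",((proj("top",p+[0,0,.025])-[240,120]+.4)*5).round(0),"back25",((proj("top",p-[.025,0,0])-[240,120]+.4)*5).round(0))
```

```text
-1 0 [562. 223.]
-1 0.057 [583. 190.]
1 0 [387. 253.]
1 0.057 [396. 222.]
[0.36548205 0.05424371 1.1375348 ]
[1.23140305 0.15748548 0.79681075]
tip [537. 538.] up25 [541. 526.] back25 [537. 601.]
```

View pics/top2.png

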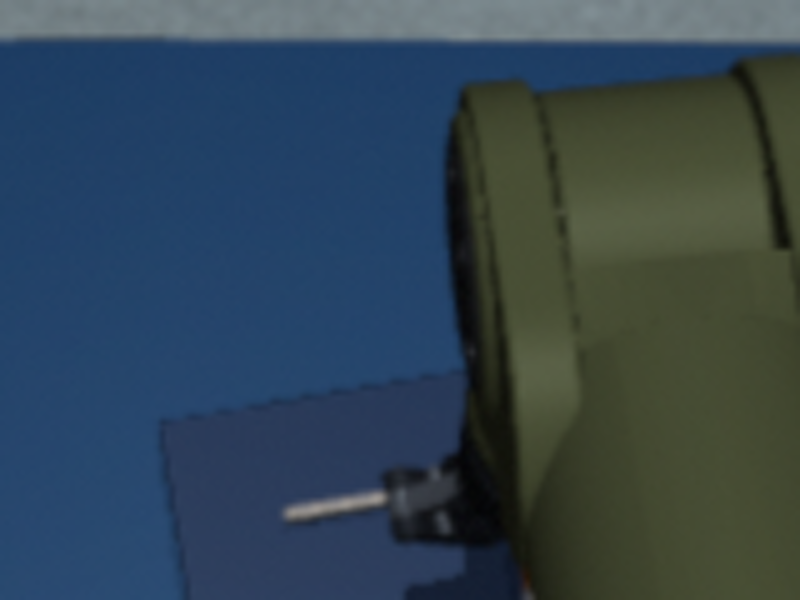

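Run:
```python
from h import *
from scipy.optimize import least_squares
a=np.array([240+395/5,120+495/5]);b=np.array([215+522/4.7,170+42/4.7])
r=least_squares(lambda X:np.r_[proj("top",X)-a,proj("scene",X)-b],[.55,.04,.2]);print(r.x,r.fun)
p=np.array(ctrl.get_obs()["position"]);uy=np.array([-.174,.985,0]);ux=np.array([.985,.174,0]);d=r.x-p;print(d@ux,d@uy,d[2])
```

```text
[0.54534437 0.03956701 0.25114651] [ 0.73724121 -0.10288967  0.75835089  0.05164786]
0.0014882546747931793 0.05597001882896405 0.12093655193367814
```

Request:
{"name": "play_rows", "arguments": {"targets": [[[0, -25, 0], [0, 0, 0], 255], [[0, -50, 10], [0, 0, 0], 255], [[0, -50, 30], [0, 0, 0], 255], [[0, -50, 55], [0, 0, 0], 255], [[0, -50, 75], [0, 0, 0], 255], [[0, -50, 83], [0, 0, 0], 255], [[0, -50, 86], [0, 0, 0], 255], [[0, -50, 88], [0, 0, 0], 255], [[0, -50, 90], [0, 0, 0], 255], [[0, -50, 91], [0, 0, 0], 255]]}}

```text
t: 6.55
position: [0.5447, 0.0335, 0.0396]
tcp_rot: [0.996, 0.091, -0.0, -0.001]
ft_force: [-0.0, -0.3, -0.5]
opening: -0.0001
```

Run:
```python
from h import *
go()
p=np.array(ctrl.get_obs()["position"])
print(((proj("scene",p)-[255,190]+.4)*6).round(0),((proj("scene",p+[0,0,.025])-[255,190]+.4)*6).round(0))
crop("scene",255,190,130,90,6,"scene3")
```

```text
t 6.55 p [0.5447 0.0335 0.0396] yaw 10.48 F [-0.  -0.3 -0.5] open -0.0001
[410. 419.] [411. 370.]
```

View pics/scene3.png

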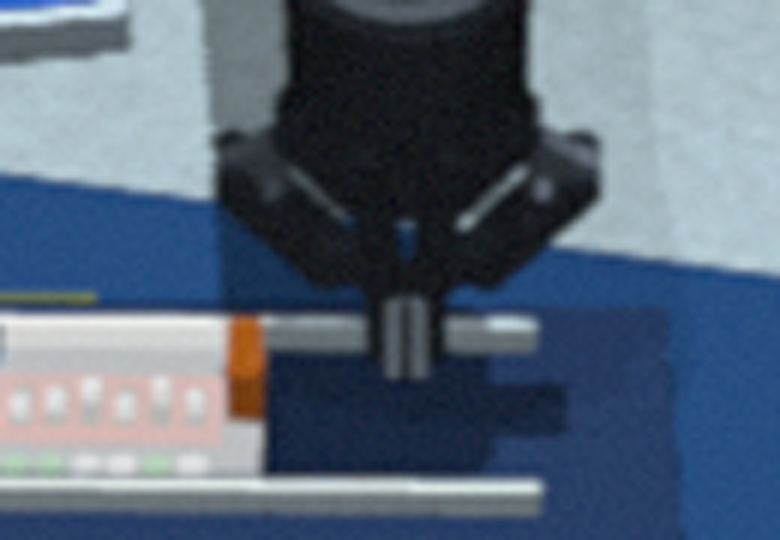

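Request:
{"name": "play_rows", "arguments": {"targets": [[[0, 0, 2], [0, 0, 0], 255], [[0, 0, 4], [0, 0, 0], 255], [[0, 0, 6], [0, 0, 0], 255], [[0, 0, 8], [0, 0, 0], 255], [[0, 0, 9], [0, 0, 0], 255], [[0, 0, 10], [0, 0, 0], 255], [[0, 0, 11], [0, 0, 0], 255], [[0, 0, 12], [0, 0, 0], 255], [[0, 0, 12], [0, 0, 0], 255], [[0, 0, 12], [0, 0, 0], 255]]}}

```text
t: 7.85
position: [0.5445, 0.0335, 0.0274]
tcp_rot: [0.996, 0.091, -0.0, -0.001]
ft_force: [0.3, -0.2, -0.5]
opening: -0.0002
```

Request:
{"name": "play_rows", "arguments": {"targets": [[[0, 0, 1], [0, 0, 0], 255], [[0, 0, 2], [0, 0, 0], 255], [[0, 0, 3], [0, 0, 0], 255], [[0, 0, 4], [0, 0, 0], 255], [[0, 0, 5], [0, 0, 0], 255], [[0, 0, 6], [0, 0, 0], 255], [[0, 0, 7], [0, 0, 0], 255], [[0, 0, 8], [0, 0, 0], 255], [[0, 0, 8], [0, 0, 0], 255], [[0, 0, 8], [0, 0, 0], 255]]}}

```text
t: 9.1
position: [0.5446, 0.0336, 0.0195]
tcp_rot: [0.996, 0.091, -0.0, -0.001]
ft_force: [-0.4, 0.1, -0.4]
opening: -0.0001
```

Request:
{"name": "play_rows", "arguments": {"targets": [[[0, 0, 1], [0, 0, 0], 255], [[0, 0, 2], [0, 0, 0], 255], [[0, 0, 3], [0, 0, 0], 255], [[0, 0, 4], [0, 0, 0], 255], [[0, 0, 5], [0, 0, 0], 255], [[0, 0, 6], [0, 0, 0], 255], [[0, 0, 6], [0, 0, 0], 255], [[0, 0, 6], [0, 0, 0], 255], [[0, 0, 6], [0, 0, 0], 255], [[0, 0, 6], [0, 0, 0], 255]]}}

```text
t: 10.35
position: [0.5446, 0.0336, 0.0135]
tcp_rot: [0.996, 0.091, -0.0, -0.001]
ft_force: [0.1, 0.7, -0.6]
opening: 0.0005
```

Run:
```python
from h import *
go()
p=np.array(ctrl.get_obs()["position"])
print(((proj("scene",p)-[255,190]+.4)*6).round(0))
crop("scene",255,190,130,90,6,"scene4")
```

```text
t 10.35 p [0.5446 0.0336 0.0135] yaw 10.48 F [ 0.1  0.7 -0.6] open 0.0005
[410. 470.]
```

View pics/scene4.png

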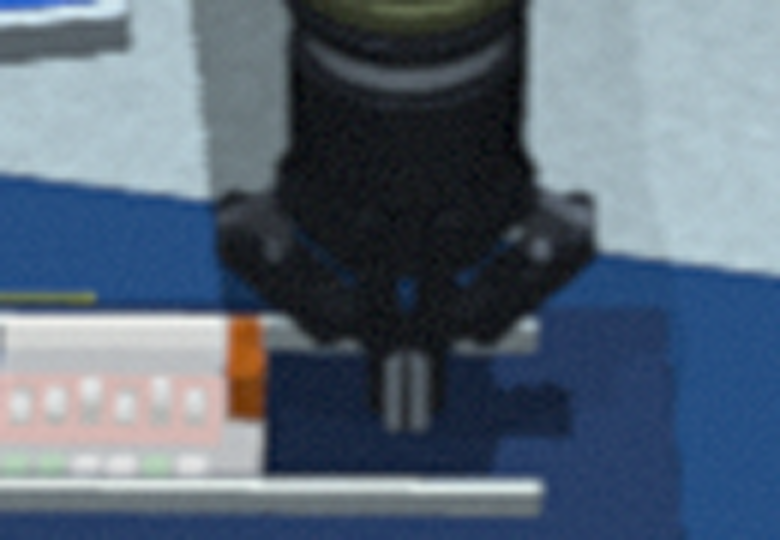

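Request:
{"name": "play_rows", "arguments": {"targets": [[[0, 0, 1], [0, 0, 0], 255], [[0, 0, 1.5], [0, 0, 0], 255], [[0, 0, 2], [0, 0, 0], 255], [[0, 0, 2.5], [0, 0, 0], 255], [[0, 0, 3], [0, 0, 0], 255], [[0, 0, 3.5], [0, 0, 0], 255], [[0, 0, 4], [0, 0, 0], 255], [[0, 0, 4], [0, 0, 0], 255], [[0, 0, 4], [0, 0, 0], 255], [[0, 0, 4], [0, 0, 0], 255]]}}

```text
t: 11.65
position: [0.5446, 0.0335, 0.0116]
tcp_rot: [0.996, 0.091, -0.0, -0.0]
ft_force: [-4.8, -1.1, 15.9]
opening: -0.0002
```

```bash
sed -i 's/^def go/BIAS=.028  # true fingertip height minus reported\ndef go/; s/np.array(\[x,y,z\])-p/np.array([x,y,z-BIAS])-p/' h.py
python3 - <<'E'
from h import *
go((.557,-.0185,.11,10.2),(.557,-.0185,.059,10.2))
E
```

```text
t 11.65 p [0.5446 0.0335 0.0116] yaw 10.48 F [-4.8 -1.1 15.9] open -0.0002
[2.7, 53.3, -70.5] [-0.0, 0.0, 0.3]
[2.7, 53.4, -19.5] [-0.0, 0.0, 0.3]
```

Request:
{"name": "play_rows", "arguments": {"targets": [[[0, 0, -30], [0, 0, 0], 255], [[0, 0, -70], [0, 0, 0], 100], [[3, 30, -70], [0, 0, 0], 100], [[3, 53, -70], [0, 0, 0], 100], [[3, 53, -70], [0, 0, 0], 100], [[3, 53, -45], [0, 0, 0], 100], [[3, 53, -19], [0, 0, 0], 100], [[3, 53, -19], [0, 0, 0], 255], [[3, 53, -19], [0, 0, 0], 255], [[3, 53, -19], [0, 0, 0], 255]], "force": 30}}

```text
t: 12.9
position: [0.5579, -0.0175, 0.0316]
tcp_rot: [0.996, 0.091, 0.0, -0.0]
ft_force: [-0.9, 0.8, -0.2]
opening: 0.0113
```

Request:
{"name": "play_rows", "arguments": {"targets": [[[0, -12, 0], [0, 0, 0], 255], [[0, -24, 0], [0, 0, 0], 255], [[0, -36, 0], [0, 0, 0], 255], [[0, -50, 0], [0, 0, 0], 255], [[0.5, -65, 0], [0, 0, 0], 255], [[0.5, -80, 0], [0, 0, 0], 255], [[0.5, -92, 0], [0, 0, 0], 255], [[0.8, -98, 0], [0, 0, 0], 255], [[0.8, -102, 0], [0, 0, 0], 255], [[0.8, -104, 0], [0, 0, 0], 255]]}}

```text
t: 14.15
position: [0.542, 0.0712, 0.0314]
tcp_rot: [0.996, 0.088, 0.0, 0.008]
ft_force: [6.5, -28.4, -5.4]
opening: 0.0114
```

Request:
{"name": "play_rows", "arguments": {"targets": [[[0, 3, 0], [0, 0, 0], 255], [[0, 3, 0], [0, 0, 0], 100], [[0, 3, 0], [0, 0, 0], 100], [[0, 3, -30], [0, 0, 0], 100], [[0, 3, -60], [0, 0, 0], 100], [[0, 3, -100], [0, 0, 0], 100], [[0, 3, -140], [0, 0, 0], 100], [[-40, 3, -150], [0, 0, 0], 100], [[-80, 3, -150], [0, 0, 0], 100], [[-90, 3, -150], [0, 0, 0], 100]]}}

```text
t: 15.4
position: [0.4518, 0.0556, 0.1818]
tcp_rot: [0.996, 0.089, 0.001, 0.009]
ft_force: [-0.1, 0.7, 0.0]
opening: 0.0525
```

Run:
```python
from h import *
go()
crop("scene",220,225,160,90,5,"scene5")
L=lambda th,c:[(np.round(d["xyz"],4).tolist(),round(d["confidence"],2)) for d in ctrl.landmark_of(th,c)][:6]
for th in ["cover_tab","bank","mark_green1","mark_white1","holder","pick"]: print(th,L(th,"scene"))
```

```text
t 15.4 p [0.4518 0.0556 0.1818] yaw 10.18 F [-0.1  0.7  0. ] open 0.0525
cover_tab [([0.5435, 0.0655, 0.0803], 0.68), ([0.3111, -0.1676, -0.0009], 0.62)]
bank [([0.5606, -0.0674, 0.0451], 0.61)]
mark_green1 [([0.5805, -0.0458, 0.0401], 0.35)]
mark_white1 [([0.5498, -0.2783, 0.0058], 0.72), ([0.5819, -0.0334, 0.0408], 0.53), ([0.3129, -0.1667, 0.0023], 0.53), ([0.5903, -0.0572, 0.042], 0.47)]
holder []
pick [([0.5494, -0.2782, 0.0046], 0.58)]
```

View pics/scene5.png

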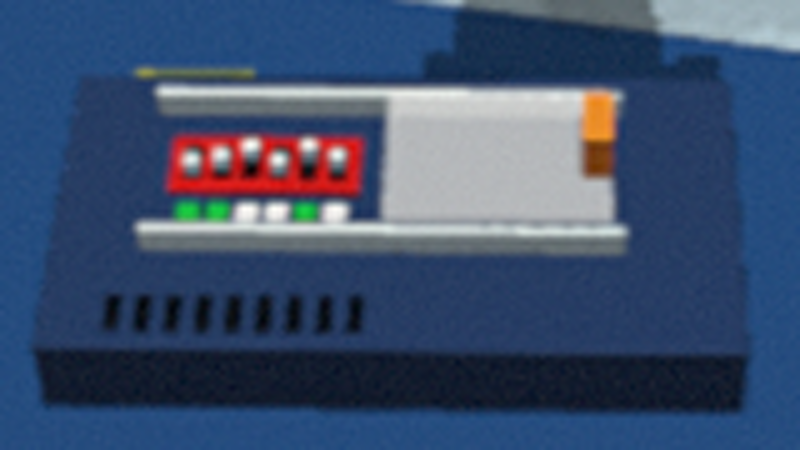

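Run:
```python
from h import *
f=lambda u,v,z: ray("scene",(220+u/5-.4,225+v/5-.4),z)
b=[f(*q,.043) for q in [(174,137),(363,138),(368,193),(166,192)]]
print(np.round(b,4).tolist(),np.mean(b,0))
print("tab top",f(599,118,.079),"tab rear top edge",f(599,142,.079))
q=[f(36,350,.04),f(747,354,.04),f(733,80,.04),f(82,77,.04)]
print(np.round(q,4).tolist(),np.mean(q,0))
for a,c in [(q[0],q[1]),(q[3],q[2]),(b[0],b[1]),(b[3],b[2])]: d=c-a;print(np.linalg.norm(d),np.degrees(np.arctan2(-d[0],d[1])))
for u,v in [(191,160),(221,157),(252,147),(280,160),(309,147),(338,157)]: print(f(u,v-2,.051).round(4))
im=cv2.cvtColor(ctrl.snapshot("top"),cv2.COLOR_RGB2BGR)
A=im[180:280,265:425]; B=im[210:270,430:510]
A=cv2.resize(A,(800,500),interpolation=3); cv2.imwrite("pics/top6.png",A)
B2=cv2.resize(B,(480,360),interpolation=3)
im2=cv2.cvtColor(ctrl.snapshot("scene"),cv2.COLOR_RGB2BGR)[205:275,155:205]
C=cv2.resize(im2,(300,420),interpolation=3)[:360]; cv2.imwrite("pics/hold.png",np.hstack([B2,C]))
```

```text
[[0.5536, -0.1108, 0.043], [0.5394, -0.0329, 0.043], [0.5692, -0.0239, 0.043], [0.5843, -0.1055, 0.043]] [ 0.56162473 -0.06827648  0.043     ]
tab top [0.54390025 0.0667131  0.079     ] tab rear top edge [0.55698726 0.06883417 0.079     ]
[[0.6714, -0.1332, 0.04], [0.6214, 0.1386, 0.04], [0.4734, 0.1147, 0.04], [0.524, -0.1608, 0.04]] [ 0.57252701 -0.0101942   0.04      ]
0.2763343797858613 10.426746249831936
0.2801457018778514 10.404470526840445
0.07922860031664739 10.379498811264993
0.08291732100830664 10.439499951883313
[ 0.571  -0.0978  0.051 ]
[ 0.567  -0.0861  0.051 ]
[ 0.5592 -0.075   0.051 ]
[ 0.5641 -0.0618  0.051 ]
[ 0.5548 -0.0519  0.051 ]
[ 0.558  -0.0388  0.051 ]
```

View pics/hold.png

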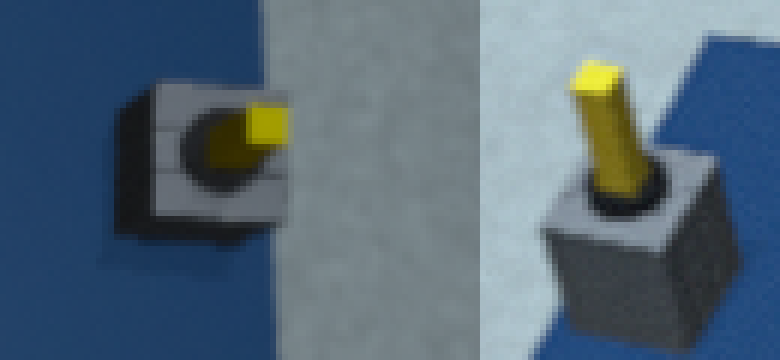

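View pics/top6.png

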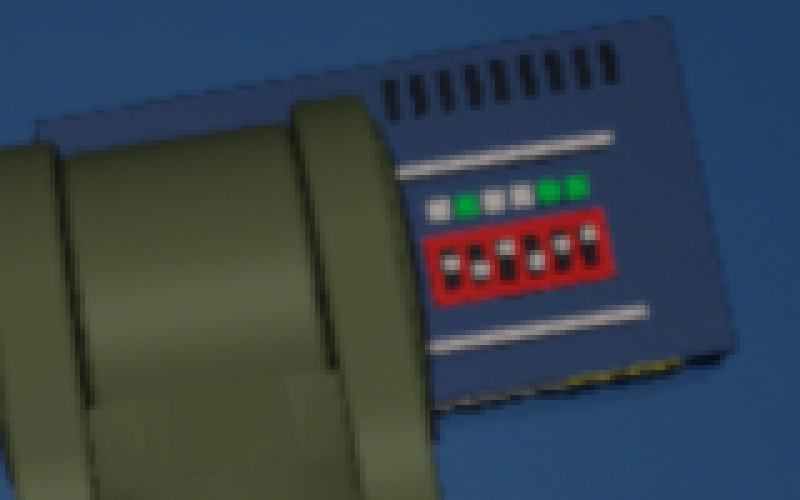

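Run:
```python
from h import *
go((.543,.0685,.11,10.4),(.543,.0685,.059,10.4))
```

```text
t 15.85 p [0.454  0.0552 0.1812] yaw 10.1 F [-0.   0.7  0.2] open 0.052
[90.0, 1.1, 99.2] [0.8, 0.1, -0.3]
[90.1, 0.3, 150.2] [0.8, 0.1, -0.3]
```

Request:
{"name": "play_rows", "arguments": {"targets": [[[45, 1, 0], [0, 0, 0], 100], [[90, 1, 20], [0.8, 0, -0.3], 100], [[90, 1, 60], [0.8, 0, -0.3], 100], [[90, 1, 100], [0.8, 0, -0.3], 100], [[90, 1, 130], [0.8, 0, -0.3], 100], [[90, 1, 150], [0.8, 0, -0.3], 100], [[90, 1, 150], [0.8, 0, -0.3], 100], [[90, 1, 150], [0.8, 0, -0.3], 255], [[90, 1, 150], [0.8, 0, -0.3], 255], [[90, 1, 150], [0.8, 0, -0.3], 255]]}}

```text
t: 17.1
position: [0.5442, 0.0679, 0.0326]
tcp_rot: [0.996, 0.09, 0.001, 0.001]
ft_force: [-1.0, -0.3, 3.5]
opening: 0.0112
```

Request:
{"name": "play_rows", "arguments": {"targets": [[[0, -3, 0], [0, 0, 0], 255], [[0, -5, 0], [0, 0, 0], 255], [[0, -7, 0], [0, 0, 0], 255], [[0, -9, 0], [0, 0, 0], 255], [[0, -11, 0], [0, 0, 0], 255], [[0, -12, 0], [0, 0, 0], 255], [[0, -12, 0], [0, 0, 0], 255], [[0, -12, 0], [0, 0, 0], 255], [[0, -12, 0], [0, 0, 0], 255], [[0, -12, 0], [0, 0, 0], 255]]}}

```text
t: 18.35
position: [0.5435, 0.0714, 0.0325]
tcp_rot: [0.996, 0.088, 0.001, 0.005]
ft_force: [3.2, -15.9, -0.5]
opening: 0.0111
```

Request:
{"name": "play_rows", "arguments": {"targets": [[[0, 4, 0], [0, 0, 0], 255], [[0, 4, 0], [0, 0, 0], 100], [[0, 4, 0], [0, 0, 0], 100], [[0, 4, -40], [0, 0, 0], 100], [[0, 4, -80], [0, 0, 0], 100], [[0, 4, -120], [0, 0, 0], 100], [[0, 40, -140], [0, 0, 0], 100], [[0, 90, -140], [0, 0, 0], 100], [[0, 140, -140], [0, 0, 0], 100], [[0, 190, -140], [0, 0, 0], 100]]}}

```text
t: 19.6
position: [0.5768, -0.1146, 0.1748]
tcp_rot: [0.996, 0.089, 0.001, 0.005]
ft_force: [0.1, 0.9, 0.5]
opening: 0.0521
```

Run:
```python
from h import *
f=lambda u,v: ray("top",(430+u/6-.4,210+v/6-.4),.111).round(4)
print("handle top",f(268,125),"s",ray("scene",(155+117/6-.4,205+80/6-.4),.111).round(4))
g=lambda u,v: ray("scene",(155+(u-480)/6-.4,205+v/6-.4),.111)
for a,b in [((248,104),(290,106)),((248,104),(247,143))]: d=f(*b)-f(*a);print("top",d,np.degrees(np.arctan2(d[1],d[0])))
for a,b in [((572,82),(613,97)),((572,82),(583,62)),((583,62),(622,70))]: d=g(*b)-g(*a);print("sc",d,np.degrees(np.arctan2(d[1],d[0])))
b=[ray("top",(265+u/5-.4,180+v/5-.4),.043) for u,v in [(423,240),(605,207),(617,275),(436,307)]];print("bank top cam",np.mean(b,0))
print("holder corners top view z.056",[ray("top",(430+u/6-.4,210+v/6-.4),.056).round(4).tolist() for u,v in [(157,80),(288,84),(288,222),(152,215)]])
go((.5515,-.276,.14,0))
```

```text
handle top [ 0.5513 -0.2746  0.111 ] s [ 0.5528 -0.2758  0.111 ]
top [-0.0007 -0.0144  0.    ] -92.78302075385676
top [-0.0133  0.001   0.    ] 175.7001371798079
sc [0.00450036 0.01687297 0.        ] 75.06572237713614
sc [-0.01028216 -0.00025525  0.        ] -178.57797062298212
sc [0.00136457 0.01494133 0.        ] 84.7817351497369
bank top cam [ 0.5615727  -0.06817336  0.043     ]
holder corners top view z.056 [[0.5773, -0.2529, 0.056], [0.5761, -0.3002, 0.056], [0.5265, -0.2978, 0.056], [0.529, -0.2491, 0.056]]
t 19.6 p [ 0.5768 -0.1146  0.1748] yaw 10.22 F [0.1 0.9 0.5] open 0.0521
[-53.6, 153.7, 64.3] [0.6, -0.2, 10.2]
```

Run:
```python
from h import *
go((.552,-.2752,.15,-4),(.552,-.2752,.067,-4))
```

```text
t 19.6 p [ 0.5768 -0.1146  0.1748] yaw 10.22 F [0.1 0.9 0.5] open 0.0521
[-53.0, 153.1, 54.3] [0.6, -0.2, 14.2]
[-53.1, 152.2, 137.3] [0.6, -0.2, 14.2]
```

Request:
{"name": "play_rows", "arguments": {"targets": [[[-18, 50, 0], [0.6, 0, 5], 100], [[-36, 100, 10], [0.6, 0, 10], 100], [[-53, 152, 20], [0.6, 0, 14], 100], [[-53, 152, 40], [0.6, 0, 14], 100], [[-53, 152, 60], [0.6, 0, 14], 100], [[-53, 152, 80], [0.6, 0, 14], 100], [[-53, 152, 80], [0.6, 0, 14], 100], [[-53, 152, 100], [0.6, 0, 14], 100], [[-53, 152, 120], [0.6, 0, 14], 100], [[-53, 152, 137], [0.6, 0, 14], 100]]}}

```text
t: 20.85
position: [0.5516, -0.2747, 0.0376]
tcp_rot: [0.999, -0.033, 0.001, -0.0]
ft_force: [-0.2, 0.4, -0.3]
opening: 0.0521
```

Request:
{"name": "play_rows", "arguments": {"targets": [[[0, 0, 0], [0, 0, 0], 100], [[0, 0, 0], [0, 0, 0], 255], [[0, 0, 0], [0, 0, 0], 255], [[0, 0, 0], [0, 0, 0], 255], [[0, 0, 0], [0, 0, 0], 255], [[0, 0, 0], [0, 0, 0], 255], [[0, 0, 0], [0, 0, 0], 255], [[0, 0, 0], [0, 0, 0], 255], [[0, 0, 0], [0, 0, 0], 255], [[0, 0, 0], [0, 0, 0], 255]], "force": 40}}

```text
t: 22.1
position: [0.5522, -0.2751, 0.0384]
tcp_rot: [0.999, -0.033, 0.002, -0.0]
ft_force: [-0.5, 0.5, 6.0]
opening: 0.0136
```

Run:
```python
from h import *
go()
```

```text
t 22.1 p [ 0.5522 -0.2751  0.0384] yaw -3.78 F [-0.5  0.5  6. ] open 0.0136
```

```bash
cat >> h.py <<'E'
A=np.radians(10.4); UX=np.array([np.cos(A),np.sin(A)]); UY=np.array([-np.sin(A),np.cos(A)]); BK=np.array([.5616,-.0682])
def sw(k,x,tipz):
    p=BK+UX*x/1000+UY*12*(k-3.5)/1000
    return (p[0],p[1],tipz+.0324+BIAS,-3.8)
E
python3 - <<'E'
from h import *
go(sw(1,-14,.085),sw(1,-14,.0455))
E
```

```text
t 22.1 p [ 0.5522 -0.2751  0.0384] yaw -3.78 F [-0.5  0.5  6. ] open 0.0136
[-10.2, -174.5, -78.9] [-0.0, -0.2, 0.0]
[-10.4, -174.5, -39.4] [-0.0, -0.2, 0.0]
```

Request:
{"name": "play_rows", "arguments": {"targets": [[[0, 0, -5], [0, 0, 0], 255], [[0, 0, -15], [0, 0, 0], 255], [[0, 0, -30], [0, 0, 0], 255], [[0, 0, -45], [0, 0, 0], 255], [[0, 0, -60], [0, 0, 0], 255], [[0, 0, -75], [0, 0, 0], 255], [[0, 0, -85], [0, 0, 0], 255], [[0, 0, -85], [0, 0, 0], 255], [[0, 0, -85], [0, 0, 0], 255], [[0, 0, -85], [0, 0, 0], 255]], "force": 60}}

```text
t: 23.35
position: [0.5515, -0.2748, 0.1227]
tcp_rot: [0.999, -0.033, 0.001, -0.0]
ft_force: [0.5, 1.0, -0.7]
opening: 0.0133
```

Run:
```python
from h import *
go(sw(1,-14,.075),sw(1,-14,.0455))
im=cv2.cvtColor(ctrl.snapshot("scene"),cv2.COLOR_RGB2BGR)[150:290,130:250]
cv2.imwrite("pics/lift.png",cv2.resize(im,None,fx=4,fy=4,interpolation=3))
p=np.array(ctrl.get_obs()["position"])-[0,0,.0324]; print("tip px",(proj("scene",p)-[130,150])*4)
```

```text
t 23.35 p [ 0.5515 -0.2748  0.1227] yaw -3.78 F [ 0.5  1.  -0.7] open 0.0133
[-9.8, -174.3, 15.4] [-0.0, -0.1, 0.0]
[-9.8, -174.3, 44.9] [-0.0, -0.1, 0.0]
tip px [187.27372963 299.6046927 ]
```

View pics/lift.png

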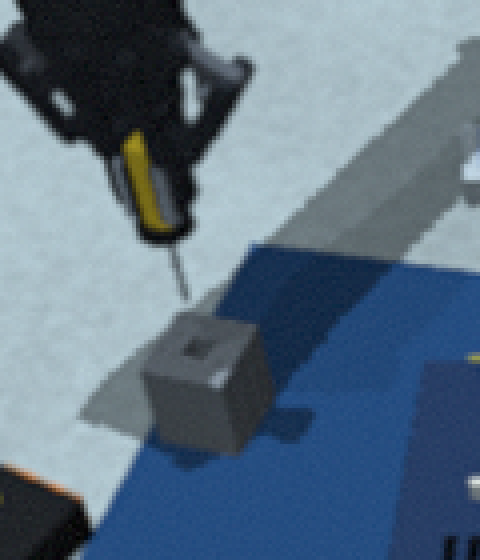

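Request:
{"name": "play_rows", "arguments": {"targets": [[[-2, -40, 0], [0, 0, 0], 255], [[-4, -80, 0], [0, 0, 0], 255], [[-7, -120, 0], [0, 0, 0], 255], [[-10, -155, 0], [0, 0, 0], 255], [[-10, -174, 0], [0, 0, 0], 255], [[-10, -174, 0], [0, 0, 0], 255], [[-10, -174, 8], [0, 0, 0], 255], [[-10, -174, 16], [0, 0, 0], 255], [[-10, -174, 16], [0, 0, 0], 255], [[-10, -174, 16], [0, 0, 0], 255]]}}

```text
t: 24.65
position: [0.553, -0.101, 0.1067]
tcp_rot: [0.999, -0.033, 0.001, -0.0]
ft_force: [0.1, -0.4, 0.4]
opening: 0.0133
```

Run:
```python
from h import *
go(sw(1,-14,.0455),sw(1,4,.0455),sw(1,-14,.07),sw(2,-14,.07))
```

```text
t 24.65 p [ 0.553  -0.101   0.1067] yaw -3.82 F [ 0.1 -0.4  0.4] open 0.0133
[0.1, -0.8, 28.8] [-0.1, -0.1, -0.0]
[17.6, -5.2, 28.8] [-0.1, -0.1, -0.0]
[0.2, -0.8, 4.3] [-0.1, -0.1, -0.0]
[-2.8, -12.4, 4.3] [-0.1, -0.1, -0.0]
```

Request:
{"name": "play_rows", "arguments": {"targets": [[[0, -1, 15], [0, 0, 0], 255], [[0, -1, 29], [0, 0, 0], 255], [[0, -1, 29], [0, 0, 0], 255], [[6, -2, 29], [0, 0, 0], 255], [[12, -4, 29], [0, 0, 0], 255], [[18, -5, 29], [0, 0, 0], 255], [[18, -5, 29], [0, 0, 0], 255], [[12, -4, 29], [0, 0, 0], 255], [[6, -3, 10], [0, 0, 0], 255], [[-3, -12, 4], [0, 0, 0], 255]]}}

```text
t: 25.9
position: [0.5522, -0.0894, 0.1052]
tcp_rot: [0.999, -0.034, 0.003, 0.0]
ft_force: [0.0, -0.1, 0.2]
opening: 0.0136
```

Run:
```python
from h import *
go(sw(2,-14,.0455),sw(2,4,.0455),sw(5,-14,.07))
```

```text
t 25.9 p [ 0.5522 -0.0894  0.1052] yaw -3.91 F [ 0.  -0.1  0.2] open 0.0136
[-1.4, -0.9, 27.3] [-0.0, -0.4, -0.1]
[16.1, -5.3, 27.4] [-0.0, -0.4, -0.1]
[-10.1, -35.8, 2.8] [-0.0, -0.4, -0.1]
```

Request:
{"name": "play_rows", "arguments": {"targets": [[[-1, -1, 15], [0, 0, 0], 255], [[-1, -1, 27], [0, 0, 0], 255], [[-1, -1, 27], [0, 0, 0], 255], [[6, -3, 27], [0, 0, 0], 255], [[12, -4, 27], [0, 0, 0], 255], [[16, -5, 27], [0, 0, 0], 255], [[16, -5, 27], [0, 0, 0], 255], [[11, -4, 27], [0, 0, 0], 255], [[6, -3, 5], [0, 0, 0], 255], [[-10, -36, 2], [0, 0, 0], 255]]}}

```text
t: 27.15
position: [0.5471, -0.0554, 0.1051]
tcp_rot: [0.999, -0.037, 0.006, 0.001]
ft_force: [0.0, 0.4, -1.1]
opening: 0.013
```

Run:
```python
from h import *
go(sw(5,-14,.0455),sw(5,4,.0455),sw(6,14,.07))
```

```text
t 27.15 p [ 0.5471 -0.0554  0.1051] yaw -4.22 F [ 0.   0.4 -1.1] open 0.013
[-3.1, -2.2, 27.2] [0.0, -0.7, -0.4]
[14.3, -6.8, 27.4] [0.0, -0.7, -0.4]
[21.3, -20.9, 3.0] [0.0, -0.7, -0.4]
```

Request:
{"name": "play_rows", "arguments": {"targets": [[[-3, -2, 0], [0, -0.7, -0.4], 255], [[-3, -2, 15], [0, -0.7, -0.4], 255], [[-3, -2, 27], [0, -0.7, -0.4], 255], [[-3, -2, 27], [0, -0.7, -0.4], 255], [[5, -4, 27], [0, -0.7, -0.4], 255], [[10, -6, 27], [0, -0.7, -0.4], 255], [[15, -7, 27], [0, -0.7, -0.4], 255], [[15, -7, 27], [0, -0.7, -0.4], 255], [[10, -6, 27], [0, -0.7, -0.4], 255], [[10, -6, 0], [0, -0.7, -0.4], 255]]}}

```text
t: 28.4
position: [0.5565, -0.0498, 0.104]
tcp_rot: [0.999, -0.033, -0.001, -0.0]
ft_force: [1.1, 0.1, -0.3]
opening: 0.0135
```

Run:
```python
from h import *
go(sw(6,14,.07),sw(6,14,.0455),sw(6,-4,.0455))
```

```text
t 28.4 p [ 0.5565 -0.0498  0.104 ] yaw -3.81 F [ 1.1  0.1 -0.3] open 0.0135
[12.5, -14.5, 1.6] [-0.0, 0.1, -0.0]
[12.5, -14.5, 26.1] [-0.0, 0.1, -0.0]
[-4.9, -10.1, 26.1] [-0.0, 0.1, -0.0]
```

Slot 6 off (pull to the front).

Request:
{"name": "play_rows", "arguments": {"targets": [[[12.5, -14.5, 0], [0, 0, 0], 255], [[12.5, -14.5, 0], [0, 0, 0], 255], [[12.5, -14.5, 15], [0, 0, 0], 255], [[12.5, -14.5, 26], [0, 0, 0], 255], [[12.5, -14.5, 26], [0, 0, 0], 255], [[5, -12.5, 26], [0, 0, 0], 255], [[-5, -10, 26], [0, 0, 0], 255], [[-5, -10, 26], [0, 0, 0], 255], [[0, -11, 26], [0, 0, 0], 255], [[0, -11, 0], [0, 0, 0], 255]]}}

```text
t: 29.65
position: [0.5545, -0.0394, 0.102]
tcp_rot: [0.999, -0.033, -0.004, -0.0]
ft_force: [-0.2, 0.1, 1.2]
opening: 0.0132
```

Run:
```python
from h import *
go(sw(4,14,.07),sw(4,14,.0455),sw(4,-4,.0455))
```

```text
t 29.65 p [ 0.5545 -0.0394  0.102 ] yaw -3.83 F [-0.2  0.1  1.2] open 0.0132
[21.1, 19.0, -0.6] [0.0, 0.5, -0.0]
[21.3, 19.0, 23.9] [0.0, 0.5, -0.0]
[3.8, 23.4, 24.1] [0.0, 0.5, -0.0]
```

Request:
{"name": "play_rows", "arguments": {"targets": [[[21, 19, -1], [0, 0.5, 0], 255], [[21, 19, -1], [0, 0.5, 0], 255], [[21, 19, 12], [0, 0.5, 0], 255], [[21, 19, 24], [0, 0.5, 0], 255], [[21, 19, 24], [0, 0.5, 0], 255], [[12, 21, 24], [0, 0.5, 0], 255], [[4, 23.5, 24], [0, 0.5, 0], 255], [[4, 23.5, 24], [0, 0.5, 0], 255], [[9, 22, 24], [0, 0.5, 0], 255], [[9, 22, -1], [0, 0.5, 0], 255]]}}

```text
t: 30.9
position: [0.5601, -0.062, 0.1012]
tcp_rot: [0.999, -0.033, -0.003, -0.0]
ft_force: [0.2, -0.9, 0.3]
opening: 0.0133
```

Run:
```python
from h import *
go(sw(3,14,.07),sw(3,14,.0455),sw(3,-4,.0455))
```

```text
t 30.9 p [ 0.5601 -0.062   0.1012] yaw -3.83 F [ 0.2 -0.9  0.3] open 0.0133
[17.0, 8.4, -1.3] [-0.0, 0.3, -0.0]
[17.1, 8.5, 23.2] [-0.0, 0.3, -0.0]
[-0.3, 12.9, 23.2] [-0.0, 0.3, -0.0]
```

Request:
{"name": "play_rows", "arguments": {"targets": [[[17, 8.5, -1], [0, 0.3, 0], 255], [[17, 8.5, -1], [0, 0.3, 0], 255], [[17, 8.5, 12], [0, 0.3, 0], 255], [[17, 8.5, 23], [0, 0.3, 0], 255], [[17, 8.5, 23], [0, 0.3, 0], 255], [[9, 10.5, 23], [0, 0.3, 0], 255], [[0, 13, 23], [0, 0.3, 0], 255], [[0, 13, 23], [0, 0.3, 0], 255], [[6, 11.5, 23], [0, 0.3, 0], 255], [[6, 11.5, -10], [0, 0.3, 0], 255]]}}

```text
t: 32.15
position: [0.5634, -0.0738, 0.109]
tcp_rot: [0.999, -0.033, -0.003, -0.001]
ft_force: [0.2, 0.4, -0.3]
opening: 0.0131
```

Request:
{"name": "play_rows", "arguments": {"targets": [[[0, 0, -20], [0, 0, 0], 255], [[-20, 0, -50], [0, 0, 0], 255], [[-50, 0, -80], [0, 0, 0], 255], [[-50, 50, -80], [0, 0, 0], 255], [[-50, 100, -80], [0, 0, 0], 255], [[-50, 130, -80], [0, 0, 0], 255], [[-50, 130, -80], [0, 0, 0], 255], [[-50, 130, -80], [0, 0, 0], 255], [[-50, 130, -80], [0, 0, 0], 255], [[-50, 130, -80], [0, 0, 0], 255]]}}

```text
t: 33.4
position: [0.5056, -0.1991, 0.1893]
tcp_rot: [0.999, -0.032, -0.003, -0.001]
ft_force: [-0.4, 0.6, 0.2]
opening: 0.0129
```

Run:
```python
from h import *
go()
a=cv2.cvtColor(ctrl.snapshot("scene"),cv2.COLOR_RGB2BGR)[243:279,250:302]
b=cv2.cvtColor(ctrl.snapshot("top"),cv2.COLOR_RGB2BGR)[208:248,345:395]
cv2.imwrite("pics/sw.png",np.hstack([cv2.resize(a,(400,277),interpolation=3),cv2.resize(b,(346,277),interpolation=3)]))
```

```text
t 33.4 p [ 0.5056 -0.1991  0.1893] yaw -3.71 F [-0.4  0.6  0.2] open 0.0129
```

View pics/sw.png

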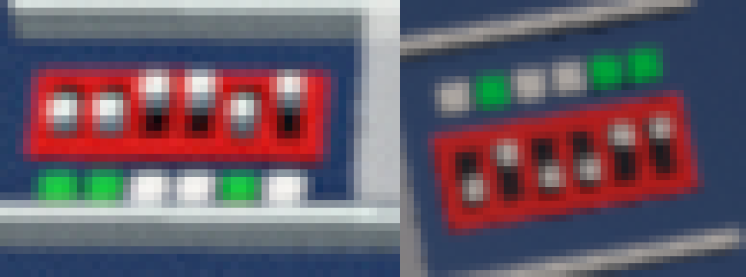

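Run:
```python
from h import *
go((.5522,-.2751,.075+.0324+BIAS,-3.8))
```

```text
t 33.5 p [ 0.5055 -0.1996  0.1892] yaw -3.75 F [-0.2 -0.9  0.5] open 0.013
[52.1, 72.4, 81.4] [-0.1, 0.3, 0.0]
```

Request:
{"name": "play_rows", "arguments": {"targets": [[[17, 24, 0], [0, 0, 0], 255], [[34, 48, 10], [0, 0.3, 0], 255], [[52, 72, 30], [0, 0.3, 0], 255], [[52, 72, 50], [0, 0.3, 0], 255], [[52, 72, 70], [0, 0.3, 0], 255], [[52, 72, 81], [0, 0.3, 0], 255], [[52, 72, 81], [0, 0.3, 0], 255], [[52, 72, 81], [0, 0.3, 0], 255], [[52, 72, 81], [0, 0.3, 0], 255], [[52, 72, 81], [0, 0.3, 0], 255]]}}

```text
t: 34.75
position: [0.5525, -0.2749, 0.1085]
tcp_rot: [0.999, -0.033, 0.0, -0.0]
ft_force: [-0.9, -0.4, -0.7]
opening: 0.0129
```

Run:
```python
from h import *
go((.5522,-.2751,.005+.0324+BIAS,-3.8))
im=cv2.cvtColor(ctrl.snapshot("scene"),cv2.COLOR_RGB2BGR)[200:270,145:215]
cv2.imwrite("pics/ret.png",cv2.resize(im,None,fx=8,fy=8,interpolation=3))
p=np.array(ctrl.get_obs()["position"])-[0,0,.0324]; print("tip px",(proj("scene",p)-[145,200]+.4)*8, "hole",(proj("scene",np.array([.5522,-.2751,.056]))-[145,200]+.4)*8)
```

```text
t 34.75 p [ 0.5525 -0.2749  0.1085] yaw -3.76 F [-0.9 -0.4 -0.7] open 0.0129
[-0.3, 0.3, 71.1] [-0.0, -0.0, 0.0]
tip px [267.52050363 244.45875697] hole [282.28049648 297.84400281]
```

View pics/ret.png

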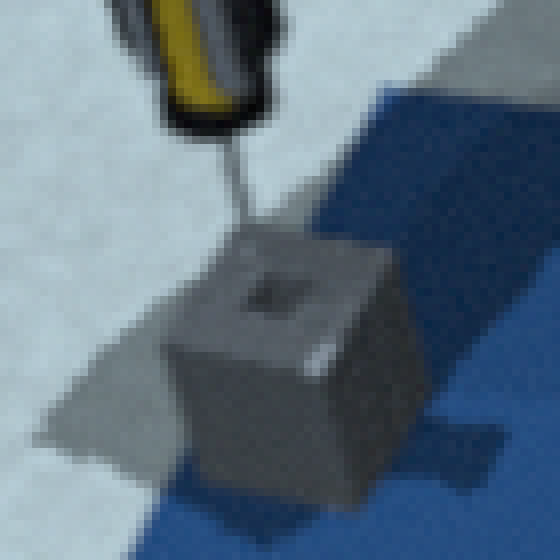

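Run:
```python
from h import *
p=np.array(ctrl.get_obs()["position"])-[0,0,.0324]
for h in (0,.01,.02,.05,.055,.06): print(h,((proj("scene",p+[0,0,h])-[145,200]+.4)*8).round(0))
```

```text
0 [268. 244.]
0.01 [260. 217.]
0.02 [252. 189.]
0.05 [228. 103.]
0.055 [224.  88.]
0.06 [220.  73.]
```

Run:
```python
from h import *
im=ctrl.snapshot("scene").astype(int).mean(2)
for v in range(216,232): print(v,im[v,168:184].astype(int))
p=np.array(ctrl.get_obs()["position"])-[0,0,.0324]
for h in (0,.005,.01,.015,.02,.03): print(h,proj("scene",p+[0,0,h]).round(1))
cv2.imwrite("pics/t7.png",cv2.resize(cv2.cvtColor(ctrl.snapshot("top"),cv2.COLOR_RGB2BGR)[195:265,430:510],None,fx=8,fy=8,interpolation=3))
print("top tip",((proj("top",p)-[430,195]+.4)*8).round(0),"handle bottom",((proj("top",p+[0,0,.055])-[430,195]+.4)*8).round(0))
```

```text
216 [ 53  30  24  23  21  30  71 117 156 184 195 195 190 189 188 188]
217 [129  99  99  98  82  81 136 176 194 200 198 193 190 191 188 188]
218 [177 175 176 175 149 108 136 180 197 195 193 188 191 190 191 192]
219 [189 188 194 189 167 122 121 165 191 195 192 192 192 197 196 194]
220 [189 191 192 188 171 129 116 163 193 197 194 196 196 194 193 197]
221 [192 189 190 189 180 144 112 154 193 197 195 194 193 191 192 191]
222 [191 187 188 189 186 151 110 138 180 196 197 193 190 190 177 158]
223 [192 185 191 191 187 161 118 125 172 194 198 197 189 174 150 127]
224 [185 187 190 192 189 166 123 121 162 194 197 192 166 141 125 119]
225 [190 188 189 189 188 171 129 108 150 188 189 181 150 124 121 117]
226 [193 187 184 187 192 186 147 109 134 167 157 139 127 122 123 110]
227 [193 191 188 191 192 188 156 110 110 127 123 115 118 121 114  91]
228 [192 191 188 194 189 164 122  91  86  91  92  99 101 103 101  79]
229 [195 192 193 194 174 133  92  84  82  87  83  81  83  85  87  79]
230 [195 193 193 189 158 114  91  92  94  88  82  81  82  80  81  81]
231 [190 191 187 169 128  99  90  92  96  85  80  80  80  82  81  82]
0 [178.1 230.2]
0.005 [177.6 228.5]
0.01 [177.1 226.7]
0.015 [176.6 225. ]
0.02 [176.1 223.2]
0.03 [175.2 219.7]
top tip [317. 307.] handle bottom [383. 269.]
```

Request:
{"name": "play_rows", "arguments": {"targets": [[[0, -2.5, 0], [0, 0, 0], 255], [[0, -2.5, 0], [0, 0, 0], 255], [[0, -2.5, 8], [0, 0, 0], 255], [[0, -2.5, 14], [0, 0, 0], 255], [[0, -2.5, 20], [0, 0, 0], 255], [[0, -2.5, 25], [0, 0, 0], 255], [[0, -2.5, 30], [0, 0, 0], 255], [[0, -2.5, 35], [0, 0, 0], 255], [[0, -2.5, 38], [0, 0, 0], 255], [[0, -2.5, 38], [0, 0, 0], 255]]}}

```text
t: 36.15
position: [0.5523, -0.2723, 0.0698]
tcp_rot: [0.999, -0.033, -0.0, -0.0]
ft_force: [-0.3, -0.1, -0.9]
opening: 0.0132
```

Request:
{"name": "play_rows", "arguments": {"targets": [[[0, 0, 8], [0, 0, 0], 255], [[0, 0, 15], [0, 0, 0], 255], [[0, 0, 22], [0, 0, 0], 255], [[0, 0, 27], [0, 0, 0], 255], [[0, 0, 30], [0, 0, 0], 255], [[0, 0, 30.5], [0, 0, 0], 255], [[0, 0, 30.5], [0, 0, 0], 255], [[0, 0, 30.5], [0, 0, 0], 160], [[0, 0, 30.5], [0, 0, 0], 100], [[0, 0, 30.5], [0, 0, 0], 100]]}}

```text
t: 37.4
position: [0.5523, -0.2723, 0.0395]
tcp_rot: [0.999, -0.033, -0.0, -0.0]
ft_force: [-0.6, -0.5, 0.6]
opening: 0.052
```

Request:
{"name": "play_rows", "arguments": {"targets": [[[0, 0, 0], [0, 0, 0], 100], [[0, 0, -15], [0, 0, 0], 100], [[0, 0, -40], [0, 0, 0], 100], [[0, 0, -70], [0, 0, 0], 100], [[0, 0, -100], [0, 0, 0], 100], [[0, 0, -140], [0, 0, 0], 100], [[-20, -50, -140], [0, 0, 0], 100], [[-40, -100, -140], [0, 0, 0], 100], [[-50, -150, -140], [0, 0, 0], 100], [[-50, -200, -140], [0, 0, 0], 100]]}}

```text
t: 38.65
position: [0.5153, -0.0682, 0.1812]
tcp_rot: [0.999, -0.033, 0.001, 0.0]
ft_force: [0.0, 0.2, -0.4]
opening: 0.0521
```

Run:
```python
from h import *
go((.543,.068,.12,10.4),(.543,.068,.059,10.4))
L=lambda th,c:[(np.round(d["xyz"],4).tolist(),round(d["confidence"],2)) for d in ctrl.landmark_of(th,c)][:5]
im=ctrl.snapshot("scene"); 
hsv=cv2.cvtColor(im,cv2.COLOR_RGB2HSV)[205:260,150:210]; m=cv2.inRange(hsv,(20,120,80),(35,255,255))
ys,xs=np.nonzero(m); print("yellow",xs.mean()+150,ys.min()+205,ys.max()+205,len(xs))
e=[proj("scene",np.array([.5522,-.2751,z])).round(1) for z in (.061,.111)]; print(e)
for th in ["pick","plate1","tester"]: print(th,L(th,"scene"))
```

```text
t 38.65 p [ 0.5153 -0.0682  0.1812] yaw -3.78 F [ 0.   0.2 -0.4] open 0.0521
[18.6, -137.7, 89.1] [0.0, -0.1, -14.2]
[18.5, -137.8, 150.1] [0.0, -0.1, -14.2]
yellow 176.70700636942675 217 237 157
[array([179.4, 235.2]), array([174.5, 217.8])]
pick [([0.5537, -0.2742, 0.0091], 0.63)]
plate1 [([0.4496, 0.284, -0.0002], 0.81), ([0.5151, 0.4062, -0.0011], 0.69), ([0.641, 0.2988, -0.0029], 0.68)]
tester [([0.6863, -0.3531, -0.0031], 0.91)]
```

Request:
{"name": "play_rows", "arguments": {"targets": [[[5, -40, 0], [0, 0, -5], 100], [[10, -80, 0], [0, 0, -9], 100], [[18, -120, 0], [0, 0, -14], 100], [[18.5, -138, 30], [0, 0, -14.2], 100], [[18.5, -138, 60], [0, 0, -14.2], 100], [[18.5, -138, 100], [0, 0, -14.2], 100], [[18.5, -138, 130], [0, 0, -14.2], 100], [[18.5, -138, 150], [0, 0, -14.2], 100], [[18.5, -138, 150], [0, 0, -14.2], 200], [[18.5, -138, 150], [0, 0, -14.2], 255]], "force": 30}}

```text
t: 40.1
position: [0.5445, 0.0678, 0.0321]
tcp_rot: [0.996, 0.092, 0.002, 0.0]
ft_force: [0.2, 0.1, 0.1]
opening: 0.0159
```

Request:
{"name": "play_rows", "arguments": {"targets": [[[0, 0, 0], [0, 0, 0], 255], [[0, 0, 0], [0, 0, 0], 255], [[0, 14, 0], [0, 0, 0], 255], [[0, 28, 0], [0, 0, 0], 255], [[0, 42, 0], [0, 0, 0], 255], [[0, 56, 0], [0, 0, 0], 255], [[0, 70, 0], [0, 0, 0], 255], [[0, 80, 0], [0, 0, 0], 255], [[0, 88, 0], [0, 0, 0], 255], [[0, 94, 0], [0, 0, 0], 255]]}}

```text
t: 41.35
position: [0.5613, -0.026, 0.0324]
tcp_rot: [0.996, 0.092, 0.001, 0.001]
ft_force: [-6.0, 0.2, 5.0]
opening: 0.0109
```

Request:
{"name": "play_rows", "arguments": {"targets": [[[0, 2, 0], [0, 0, 0], 255], [[0, 5, 0], [0, 0, 0], 255], [[0, 8, 0], [0, 0, 0], 255], [[0, 11, 0], [0, 0, 0], 255], [[0, 14, 0], [0, 0, 0], 255], [[0, 16, 0], [0, 0, 0], 255], [[0, 16, 0], [0, 0, 0], 255], [[0, 16, 0], [0, 0, 0], 255], [[0, 16, 0], [0, 0, 0], 255], [[0, 16, 0], [0, 0, 0], 255]]}}

```text
t: 42.6
position: [0.5614, -0.027, 0.0325]
tcp_rot: [0.995, 0.096, -0.001, -0.008]
ft_force: [-11.3, 25.2, 11.2]
opening: 0.0113
```

Request:
{"name": "play_rows", "arguments": {"targets": [[[0, -4, 0], [0, 0, 0], 255], [[0, -4, 0], [0, 0, 0], 100], [[0, -4, 0], [0, 0, 0], 100], [[0, -4, -30], [0, 0, 0], 100], [[0, -4, -70], [0, 0, 0], 100], [[0, -4, -110], [0, 0, 0], 100], [[0, -4, -150], [0, 0, 0], 100], [[-30, -4, -150], [0, 0, 0], 100], [[-60, -4, -150], [0, 0, 0], 100], [[-60, -4, -150], [0, 0, 0], 100]]}}

```text
t: 43.85
position: [0.5016, -0.0389, 0.1831]
tcp_rot: [0.996, 0.094, -0.001, -0.006]
ft_force: [0.8, -0.3, 0.3]
opening: 0.0516
```

```bash
cat >> h.py <<'E'
def plates(cam):
    im=ctrl.snapshot(cam); hsv=cv2.cvtColor(im,cv2.COLOR_RGB2HSV); out=[]
    for d in ctrl.landmark_of("plate1",cam):
        if d["confidence"]<.35: continue
        u,v=proj(cam,np.array([d["xyz"][0],d["xyz"][1],.006])).astype(int); r=28; y0,x0=max(v-r,0),max(u-r,0)
        h=hsv[y0:v+r,x0:u+r]; g=im[y0:v+r,x0:u+r]
        w=((g.min(2)>(195 if cam=="top" else 200))|(cv2.inRange(h,(108,150,90),(125,255,255))>0)).astype(np.uint8)
        w=cv2.morphologyEx(w,cv2.MORPH_CLOSE,np.ones((5,5)))
        cs,_=cv2.findContours(w,cv2.RETR_EXTERNAL,cv2.CHAIN_APPROX_NONE)
        if not cs: continue
        c=max(cs,key=cv2.contourArea).reshape(-1,2)+[x0,y0]
        P=np.array([ray(cam,q,.006)[:2]*1000 for q in c],np.float32); (cx,cy),(a,b),th=cv2.minAreaRect(P)
        if a<b: th+=90   # direction of long side
        out.append((round(d["confidence"],2),np.round(d["xyz"][:2],4).tolist(),round(cx,1),round(cy,1),round(max(a,b)),round(min(a,b)),round((th-90+90)%180-90,1)))
    for o in out: print(cam,o)
E
python3 - <<'E'
from h import *
go()
plates("top"); plates("scene")
im=ctrl.snapshot("top"); print(im[255,136:168].min(1))
print([(np.round(d["xyz"],4).tolist(),round(d["confidence"],2)) for d in ctrl.landmark_of("cover_tab","scene")][:2])
cv2.imwrite("pics/pl.png",cv2.resize(cv2.cvtColor(im,cv2.COLOR_RGB2BGR)[140:310,120:300],None,fx=3.5,fy=3.5,interpolation=3))
E
```

```text
t 43.85 p [ 0.5016 -0.0389  0.1831] yaw 10.82 F [ 0.8 -0.3  0.3] open 0.0516
top (0.65, [0.4509, 0.2847], 451.4, 289.4, 15, 15, -75.7)
scene (0.95, [0.5174, 0.4068], 511.6, 408.7, 76, 53, -5.7)
scene (0.69, [0.4482, 0.2812], 451.3, 278.1, 91, 59, 24.0)
scene (0.67, [0.6412, 0.3014], 631.9, 275.9, 115, 59, -87.2)
scene (0.41, [0.551, -0.2761], 606.0, -223.3, 25, 14, -78.0)
[154 154 155 154 155 155 123  55  22  20  20  22  22  12   6   1  31 100
 146 154 154 155 154 154 154 154 155 154 154 154 140  88]
[([0.5557, -0.0233, 0.0762], 0.62)]
```

```bash
sed -i 's/(195 if cam=="top" else 200)/(141 if cam=="top" else 215)/; s/np.ones((5,5))/np.ones((3,3))/' h.py
python3 - <<'E'
from h import *
im=ctrl.snapshot("top"); print(im[255,124:136].tolist()); s=ctrl.snapshot("scene");print(s[285,480:530].min(1))
plates("top"); plates("scene")
E
```

```text
[[122, 135, 140], [125, 137, 142], [123, 136, 141], [119, 132, 136], [116, 128, 132], [113, 126, 130], [115, 128, 132], [119, 131, 135], [132, 139, 141], [161, 157, 153], [165, 159, 154], [165, 159, 154]]
[171 174 159 150 224 238 235 217 219 230 237 236 236 236 236 237 238 229
 165  82  26   9   9   9   5   8  52 137 215 238 236 235 235 236 235 235
 236 234 236 238 233 183 167 168 170 170 170 172 171 172]
top (0.98, [0.6395, 0.2975], 641.2, 298.6, 78, 46, 15.5)
top (0.92, [0.4467, 0.2815], 450.2, 285.9, 74, 46, 18.2)
top (0.79, [0.5122, 0.4074], 515.3, 409.5, 74, 46, -7.1)
scene (0.89, [0.6418, 0.2999], 639.7, 269.3, 92, 46, 67.5)
scene (0.85, [0.516, 0.4107], 511.2, 408.2, 74, 52, -6.3)
scene (0.79, [0.4498, 0.2834], 451.5, 282.1, 80, 79, -69.5)
```

View pics/pl.png

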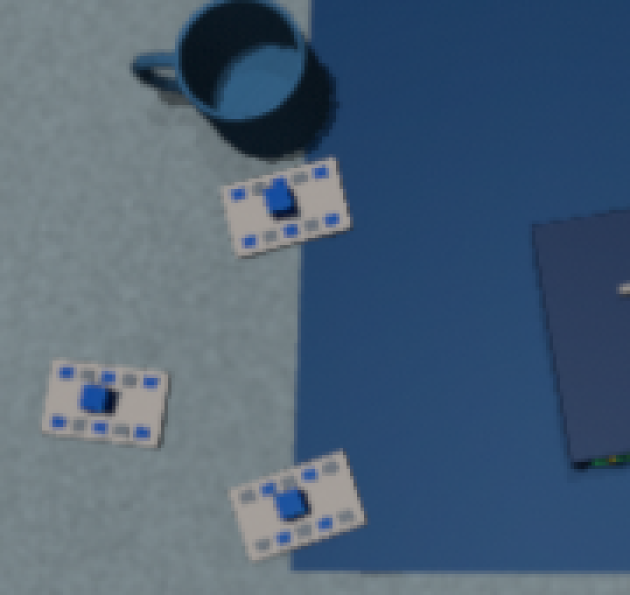

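Run:
```python
from h import *
go((.4503,.2855,.12,18),(.4503,.2855,.014,18))
```

```text
t 44.45 p [ 0.5025 -0.0366  0.1825] yaw 11.02 F [-0.4 -1.1  0.1] open 0.0519
[10.5, -324.7, 95.6] [-0.9, 0.0, -7.0]
[10.6, -323.0, 201.6] [-0.9, 0.0, -7.0]
```

Request:
{"name": "play_rows", "arguments": {"targets": [[[2, -50, 0], [-0.9, 0, -1], 100], [[4, -100, 0], [-0.9, 0, -2], 100], [[6, -150, 0], [-0.9, 0, -3], 100], [[8, -200, 0], [-0.9, 0, -4], 100], [[10, -250, 20], [-0.9, 0, -5], 100], [[10.5, -300, 50], [-0.9, 0, -7], 100], [[10.5, -324, 80], [-0.9, 0, -7], 100], [[10.5, -324, 110], [-0.9, 0, -7], 100], [[10.5, -323.5, 130], [-0.9, 0, -7], 100], [[10.5, -323.5, 150], [-0.9, 0, -7], 100]]}}

```text
t: 45.7
position: [0.4509, 0.2848, 0.0368]
tcp_rot: [0.988, 0.156, 0.0, 0.0]
ft_force: [-0.1, 0.0, 0.5]
opening: 0.0521
```

Run:
```python
from h import *
go((.4503,.2855,.014,18))
```

```text
t 45.7 p [0.4509 0.2848 0.0368] yaw 17.96 F [-0.1  0.   0.5] open 0.0521
[-0.4, -0.9, 50.8] [0.0, -0.0, -0.0]
```

Request:
{"name": "play_rows", "arguments": {"targets": [[[0, -1, 15], [0, 0, 0], 100], [[0, -1, 30], [0, 0, 0], 100], [[0, -1, 43], [0, 0, 0], 100], [[0, -1, 50], [0, 0, 0], 100], [[0, -1, 50], [0, 0, 0], 100], [[0, -1, 50], [0, 0, 0], 255], [[0, -1, 50], [0, 0, 0], 255], [[0, -1, 50], [0, 0, 0], 255], [[0, -1, 50], [0, 0, 0], 255], [[0, -1, 50], [0, 0, 0], 255]], "force": 40}}

```text
t: 46.95
position: [0.4512, 0.2861, -0.0125]
tcp_rot: [0.988, 0.156, 0.001, -0.0]
ft_force: [-0.1, -0.5, 5.5]
opening: 0.0146
```

```bash
cat >> h.py <<'E'
F=np.array([.4990,-.0240])
def sl(y,gap,zrep):
    p=F-UX*(.024+gap/1000)+UY*y/1000; return (p[0],p[1],zrep+BIAS,10.4)
E
python3 - <<'E'
from h import *
z=ctrl.get_obs()["position"][2]
go(sl(-84,6,z+.08),sl(-84,6,z+.002))
E
```

```text
t 46.95 p [ 0.4512  0.2861 -0.0125] yaw 17.96 F [-0.1 -0.5  5.5] open 0.0146
[-90.8, 389.1, -80.1] [0.0, -0.1, 7.6]
[-90.9, 389.0, -2.1] [0.0, -0.1, 7.6]
```

Request:
{"name": "play_rows", "arguments": {"targets": [[[0, 0, -20], [0, 0, 0], 255], [[0, 0, -50], [0, 0, 0], 255], [[0, 0, -80], [0, 0, 0], 255], [[-12, 50, -80], [0, 0, 1], 255], [[-23, 100, -80], [0, 0, 2], 255], [[-35, 150, -80], [0, 0, 3], 255], [[-47, 200, -80], [0, 0, 4], 255], [[-58, 250, -80], [0, 0, 5], 255], [[-70, 300, -80], [0, 0, 6], 255], [[-82, 350, -80], [0, 0, 7], 255]]}}

```text
t: 48.2
position: [0.4811, -0.0736, 0.0685]
tcp_rot: [0.995, 0.095, 0.001, 0.0]
ft_force: [0.8, -0.4, -0.7]
opening: 0.0152
```

Run:
```python
from h import *
z=-.0125
go(sl(-84,8,z+.03),sl(-84,8,z+.0015))
```

```text
t 48.2 p [ 0.4811 -0.0736  0.0685] yaw 10.95 F [ 0.8 -0.4 -0.7] open 0.0152
[-5.9, 38.3, 51.0] [0.0, -0.2, 0.5]
[-6.0, 38.3, 79.5] [0.0, -0.2, 0.5]
```

Request:
{"name": "play_rows", "arguments": {"targets": [[[-6, 38, 0], [0, 0, 0.5], 255], [[-6, 38, 10], [0, 0, 0.5], 255], [[-6, 38, 30], [0, 0, 0.5], 255], [[-6, 38, 50], [0, 0, 0.5], 255], [[-6, 38, 65], [0, 0, 0.5], 255], [[-6, 38, 75], [0, 0, 0.5], 255], [[-6, 38, 80], [0, 0, 0.5], 255], [[-6, 38, 80], [0, 0, 0.5], 255], [[-6, 38, 80], [0, 0, 0.5], 255], [[-6, 38, 80], [0, 0, 0.5], 255]]}}

```text
t: 49.45
position: [0.483, -0.1123, -0.011]
tcp_rot: [0.996, 0.091, 0.002, 0.0]
ft_force: [0.1, -1.0, -1.0]
opening: 0.0148
```

Request:
{"name": "play_rows", "arguments": {"targets": [[[2, 0, 0], [0, 0, 0], 255], [[4, 0, 0], [0, 0, 0], 255], [[6, 0, 0], [0, 0, 0], 255], [[8, 0, 0], [0, 0, 0], 255], [[10, 0, 0], [0, 0, 0], 255], [[12, 0, 0], [0, 0, 0], 255], [[12, 0, 0], [0, 0, 0], 255], [[12, 0, 0], [0, 0, 0], 255], [[12, 0, 0], [0, 0, 0], 255], [[12, 0, 0], [0, 0, 0], 255]]}}

```text
t: 50.7
position: [0.49, -0.1108, -0.0122]
tcp_rot: [0.996, 0.09, -0.003, 0.0]
ft_force: [-9.4, -1.0, 4.1]
opening: 0.0148
```

Run:
```python
from h import *
go(sl(-84,0,-.0125))
```

```text
t 50.7 p [ 0.49   -0.1108 -0.0122] yaw 10.33 F [-9.4 -1.   4.1] open 0.0148
[0.6, 0.3, 0.3] [-0.0, 0.4, -0.1]
```

Request:
{"name": "play_rows", "arguments": {"targets": [[[0.5, 0, 0], [0, 0, 0], 255], [[0.5, 0, 0], [0, 0, 0], 100], [[0.5, 0, 0], [0, 0, 0], 100], [[0.5, 0, -25], [0, 0, 0], 100], [[0.5, 0, -60], [0, 0, 0], 100], [[0.5, 0, -100], [0, 0, 0], 100], [[0, -40, -110], [0, 0, 0], 100], [[0, -80, -110], [0, 0, 2], 100], [[0, -130, -110], [0, 0, 4], 100], [[0, -180, -110], [0, 0, 6], 100]]}}

```text
t: 51.95
position: [0.4587, 0.0681, 0.0984]
tcp_rot: [0.999, 0.037, -0.002, 0.0]
ft_force: [0.4, -0.3, 0.4]
opening: 0.0517
```

Run:
```python
from h import *
go((.515,.4092,.08,-7),(.515,.4092,.015,-7))
```

```text
t 51.95 p [0.4587 0.0681 0.0984] yaw 4.27 F [ 0.4 -0.3  0.4] open 0.0517
[81.8, -336.0, 45.9] [0.0, 0.2, 11.3]
[82.0, -336.0, 110.9] [0.0, 0.2, 11.3]
```

Request:
{"name": "play_rows", "arguments": {"targets": [[[12, -50, 0], [0, 0, 2], 100], [[24, -100, 0], [0, 0, 4], 100], [[36, -150, 0], [0, 0, 6], 100], [[49, -200, 0], [0, 0, 8], 100], [[61, -250, 0], [0, 0, 10], 100], [[73, -300, 0], [0, 0, 11], 100], [[82, -336, 10], [0, 0, 11.3], 100], [[82, -336, 25], [0, 0, 11.3], 100], [[82, -336, 40], [0, 0, 11.3], 100], [[82, -336, 60], [0, 0, 11.3], 100]]}}

```text
t: 53.2
position: [0.5161, 0.4076, 0.037]
tcp_rot: [0.998, -0.062, -0.002, 0.001]
ft_force: [-0.4, 0.2, -1.0]
opening: 0.0519
```

Run:
```python
from h import *
go((.515,.4092,.015,-7)); plates("scene")
```

```text
t 53.2 p [0.5161 0.4076 0.037 ] yaw -7.14 F [-0.4  0.2 -1. ] open 0.0519
[-1.1, -1.5, 50.0] [0.1, 0.2, -0.1]
scene (0.84, [0.5176, 0.4075], 501.8, 412.9, 33, 15, 76.1)
scene (0.54, [0.4888, -0.1149], 524.0, -150.1, 105, 38, -72.4)
scene (0.53, [0.64, 0.3004], 631.3, 271.4, 102, 47, 66.0)
```

Request:
{"name": "play_rows", "arguments": {"targets": [[[-1, -1.5, 12], [0, 0, 0], 100], [[-1, -1.5, 27], [0, 0, 0], 100], [[-1, -1.5, 40], [0, 0, 0], 100], [[-1, -1.5, 50], [0, 0, 0], 100], [[-1, -1.5, 50], [0, 0, 0], 100], [[-1, -1.5, 50], [0, 0, 0], 255], [[-1, -1.5, 50], [0, 0, 0], 255], [[-1, -1.5, 50], [0, 0, 0], 255], [[-1, -1.5, 50], [0, 0, 0], 255], [[-1, -1.5, 50], [0, 0, 0], 255]]}}

```text
t: 54.55
position: [0.5137, 0.408, -0.0144]
tcp_rot: [0.998, -0.062, -0.003, 0.002]
ft_force: [-0.1, 0.1, 6.1]
opening: 0.0147
```

Request:
{"name": "play_rows", "arguments": {"targets": [[[0, 0, -20], [0, 0, 0], 255], [[0, 0, -50], [0, 0, 0], 255], [[0, 0, -80], [0, 0, 0], 255], [[-10, 50, -80], [0, 0, -3], 255], [[-20, 100, -80], [0, 0, -6], 255], [[-30, 150, -80], [0, 0, -9], 255], [[-40, 200, -80], [0, 0, -11], 255], [[-50, 250, -80], [0, 0, -13], 255], [[-60, 300, -80], [0, 0, -15], 255], [[-75, 350, -80], [0, 0, -17], 255]]}}

```text
t: 55.8
position: [0.3958, 0.0688, 0.0683]
tcp_rot: [0.996, 0.087, -0.003, 0.002]
ft_force: [1.3, -0.6, -0.9]
opening: 0.015
```

Run:
```python
from h import *
go(sl(0,8,.06),sl(0,8,-.0115))
```

```text
t 55.8 p [0.3958 0.0688 0.0683] yaw 9.93 F [ 1.3 -0.6 -0.9] open 0.015
[53.7, 109.4, 8.3] [0.2, 0.3, -0.5]
[54.1, 109.2, 79.8] [0.2, 0.3, -0.5]
```

Request:
{"name": "play_rows", "arguments": {"targets": [[[20, 40, 0], [0, 0, -0.5], 255], [[40, 80, 0], [0, 0.3, -0.5], 255], [[54, 109, 5], [0, 0.3, -0.5], 255], [[54, 109, 20], [0, 0.3, -0.5], 255], [[54, 109, 40], [0, 0.3, -0.5], 255], [[54, 109, 60], [0, 0.3, -0.5], 255], [[54, 109, 75], [0, 0.3, -0.5], 255], [[54, 109, 81], [0, 0.3, -0.5], 255], [[54, 109, 81.5], [0, 0.3, -0.5], 255], [[54, 109, 81.5], [0, 0.3, -0.5], 255]]}}

```text
t: 57.05
position: [0.4679, -0.0296, -0.0126]
tcp_rot: [0.996, 0.091, 0.0, 0.002]
ft_force: [0.0, 0.3, -1.0]
opening: 0.0148
```

Run:
```python
from h import *
go(sl(0,0,-.0135))
```

```text
t 57.05 p [ 0.4679 -0.0296 -0.0126] yaw 10.44 F [ 0.   0.3 -1. ] open 0.0148
[7.5, 0.1, 0.9] [0.2, -0.0, 0.0]
```

Request:
{"name": "play_rows", "arguments": {"targets": [[[2, 0, 0.5], [0, 0, 0], 255], [[4, 0, 0.5], [0, 0, 0], 255], [[6, 0, 0.5], [0, 0, 0], 255], [[8, 0, 0.5], [0, 0, 0], 255], [[10, 0, 0.5], [0, 0, 0], 255], [[12, 0, 0.5], [0, 0, 0], 255], [[12, 0, 0.5], [0, 0, 0], 255], [[12, 0, 0.5], [0, 0, 0], 255], [[12, 0, 0.5], [0, 0, 0], 255], [[12, 0, 0.5], [0, 0, 0], 255]]}}

```text
t: 58.3
position: [0.4737, -0.0284, -0.0143]
tcp_rot: [0.996, 0.09, -0.006, 0.002]
ft_force: [-14.6, -1.9, 7.9]
opening: 0.0148
```

Request:
{"name": "play_rows", "arguments": {"targets": [[[0.5, 0, 0], [0, 0, 0], 255], [[0.5, 0, 0], [0, 0, 0], 100], [[0.5, 0, 0], [0, 0, 0], 100], [[0.5, 0, -25], [0, 0, 0], 100], [[0.5, 0, -60], [0, 0, 0], 100], [[0.5, 0, -100], [0, 0, 0], 100], [[10, -40, -130], [0, 0, 0], 100], [[20, -90, -140], [0, 0, 0], 100], [[35, -140, -140], [0, 0, -1], 100], [[55, -190, -140], [0, 0, -2], 100]]}}

```text
t: 59.55
position: [0.4959, 0.1706, 0.1252]
tcp_rot: [0.994, 0.108, -0.005, 0.002]
ft_force: [1.1, 0.0, -0.4]
opening: 0.0517
```

Run:
```python
from h import *
go((.635,.297,.09,15),(.635,.297,.021,15))
plates("top")
for c in ["top","scene"]: print("mug",[(np.round(d["xyz"],4).tolist(),round(d["confidence"],2)) for d in ctrl.landmark_of("mug",c)][:1])
```

```text
t 59.55 p [0.4959 0.1706 0.1252] yaw 12.38 F [ 1.1  0.  -0.4] open 0.0517
[163.6, -93.8, 61.4] [0.2, 0.6, -2.6]
[164.3, -94.0, 130.3] [0.2, 0.6, -2.6]
top (0.88, [0.4741, -0.0277], 473.3, -28.3, 73, 43, 9.5)
top (0.63, [0.4906, -0.1158], 488.3, -111.1, 73, 44, 10.2)
mug [([0.7127, 0.3138, 0.0006], 0.56)]
mug [([0.709, 0.3156, -0.0022], 0.77)]
```

Request:
{"name": "play_rows", "arguments": {"targets": [[[45, -25, -10], [0, 0.6, -1], 100], [[90, -50, -10], [0, 0.6, -2], 100], [[135, -75, -10], [0, 0.6, -2.6], 100], [[164, -94, 0], [0, 0.6, -2.6], 100], [[164, -94, 10], [0, 0.6, -2.6], 100], [[164, -94, 30], [0, 0.6, -2.6], 100], [[164, -94, 50], [0, 0.6, -2.6], 100], [[164, -94, 65], [0, 0.6, -2.6], 100], [[164, -94, 80], [0, 0.6, -2.6], 100], [[164, -94, 80], [0, 0.6, -2.6], 100]]}}

```text
t: 61.0
position: [0.633, 0.2965, 0.0407]
tcp_rot: [0.991, 0.132, -0.002, 0.001]
ft_force: [-0.2, -0.3, 0.6]
opening: 0.052
```

Run:
```python
from h import *
go((.635,.297,.021,15))
```

```text
t 61.0 p [0.633  0.2965 0.0407] yaw 15.14 F [-0.2 -0.3  0.6] open 0.052
[2.3, -0.0, 47.7] [0.1, 0.2, 0.1]
```

Request:
{"name": "play_rows", "arguments": {"targets": [[[1.5, 0, 12], [0, 0, 0], 100], [[1.5, 0, 25], [0, 0, 0], 100], [[1.5, 0, 37], [0, 0, 0], 100], [[1.5, 0, 47], [0, 0, 0], 100], [[1.5, 0, 47], [0, 0, 0], 100], [[1.5, 0, 47], [0, 0, 0], 255], [[1.5, 0, 47], [0, 0, 0], 255], [[1.5, 0, 47], [0, 0, 0], 255], [[1.5, 0, 47], [0, 0, 0], 255], [[1.5, 0, 47], [0, 0, 0], 255]]}}

```text
t: 62.25
position: [0.6348, 0.2971, -0.0055]
tcp_rot: [0.991, 0.132, -0.001, 0.001]
ft_force: [-0.6, -0.3, 4.0]
opening: 0.0144
```

Request:
{"name": "play_rows", "arguments": {"targets": [[[0, 0, -15], [0, 0, 0], 255], [[0, 0, -35], [0, 0, 0], 255], [[0, 0, -60], [0, 0, 0], 255], [[0, 0, -80], [0, 0, 0], 255], [[-30, 20, -80], [0, 0, 1], 255], [[-70, 50, -80], [0, 0, 2], 255], [[-110, 80, -80], [0, 0, 3], 255], [[-150, 110, -80], [0, 0, 4.5], 255], [[-190, 140, -80], [0, 0, 4.5], 255], [[-220, 160, -80], [0, 0, 4.5], 255]]}}

```text
t: 63.5
position: [0.4632, 0.0835, 0.076]
tcp_rot: [0.996, 0.092, -0.001, 0.002]
ft_force: [0.4, -0.9, -0.2]
opening: 0.0139
```

Run:
```python
from h import *
go(sl(84,14,.06),sl(84,14,-.006))
```

```text
t 63.5 p [0.4632 0.0835 0.076 ] yaw 10.57 F [ 0.4 -0.9 -0.2] open 0.0139
[-22.3, 28.1, 16.1] [0.2, 0.1, 0.2]
[-22.1, 27.8, 82.1] [0.2, 0.1, 0.2]
```

Request:
{"name": "play_rows", "arguments": {"targets": [[[-22, 28, 0], [0, 0, 0.2], 255], [[-22, 28, 0], [0, 0, 0.2], 255], [[-22, 28, 15], [0, 0, 0.2], 255], [[-22, 28, 35], [0, 0, 0.2], 255], [[-22, 28, 55], [0, 0, 0.2], 255], [[-22, 28, 70], [0, 0, 0.2], 255], [[-22, 28, 78], [0, 0, 0.2], 255], [[-22, 28, 81], [0, 0, 0.2], 255], [[-22, 28, 81], [0, 0, 0.2], 255], [[-22, 28, 81], [0, 0, 0.2], 255]]}}

```text
t: 64.75
position: [0.4472, 0.0516, -0.0043]
tcp_rot: [0.996, 0.09, -0.0, 0.002]
ft_force: [0.3, 0.4, -0.9]
opening: 0.014
```

Request:
{"name": "play_rows", "arguments": {"targets": [[[2, 0, 0.5], [0, 0, 0], 255], [[4, 0, 0.5], [0, 0, 0], 255], [[6, 0, 0.5], [0, 0, 0], 255], [[8, 0, 0.5], [0, 0, 0], 255], [[10, 0, 0.5], [0, 0, 0], 255], [[12, 0, 0.5], [0, 0, 0], 255], [[13, 0, 0.5], [0, 0, 0], 255], [[13, 0, 0.5], [0, 0, 0], 255], [[13, 0, 0.5], [0, 0, 0], 255], [[13, 0, 0.5], [0, 0, 0], 255]]}}

```text
t: 66.0
position: [0.4536, 0.0527, -0.0055]
tcp_rot: [0.996, 0.09, -0.007, 0.003]
ft_force: [-17.3, -3.0, 17.5]
opening: 0.014
```

Run:
```python
from h import *
go(sl(84,6,-.0055))
```

```text
t 66.0 p [ 0.4536  0.0527 -0.0055] yaw 10.33 F [-17.3  -3.   17.5] open 0.014
[0.8, -0.4, -0.0] [0.3, 0.9, -0.1]
```

Request:
{"name": "play_rows", "arguments": {"targets": [[[0.3, 0, 0], [0, 0.9, 0], 255], [[0.3, 0, 0], [0, 0.9, 0], 100], [[0.3, 0, 0], [0, 0.9, 0], 100], [[0.3, 0, -25], [0, 0.9, 0], 100], [[0, 0, -50], [0, 0.9, 0], 100], [[0, 0, -60], [0, 0.9, 0], 150], [[-10, 0, -60], [0, 0.9, 0], 255], [[-20, 0, -60], [0, 0.9, 0], 255], [[-22, 0, -60], [0, 0.9, 0], 255], [[-22, 0, -60], [0, 0.9, 0], 255]]}}

```text
t: 67.25
position: [0.4323, 0.049, 0.0544]
tcp_rot: [0.996, 0.09, 0.0, 0.003]
ft_force: [-0.1, -0.4, -0.1]
opening: 0.0001
```

Run:
```python
from h import *
go(sl(84,28,.013-BIAS),sl(84,12,.013-BIAS))
plates("top")
```

```text
t 67.25 p [0.4323 0.049  0.0544] yaw 10.32 F [-0.1 -0.4 -0.1] open 0.0001
[0.3, -0.5, 69.4] [0.3, -0.0, -0.1]
[16.3, -0.6, 69.4] [0.3, -0.0, -0.1]
top (0.67, [0.4762, -0.0307], 476.8, -47.8, 42, 33, -78.7)
top (0.56, [0.4856, -0.1106], 488.2, -110.9, 73, 44, 10.0)
```

Request:
{"name": "play_rows", "arguments": {"targets": [[[0, -0.5, 25], [0, 0, 0], 255], [[0, -0.5, 50], [0, 0, 0], 255], [[0, -0.5, 68], [0, 0, 0], 255], [[0, -0.5, 69], [0, 0, 0], 255], [[4, -0.5, 69], [0, 0, 0], 255], [[8, -0.5, 69], [0, 0, 0], 255], [[12, -0.5, 69], [0, 0, 0], 255], [[15, -0.5, 69], [0, 0, 0], 255], [[15, -0.5, 69], [0, 0, 0], 255], [[15, -0.5, 69], [0, 0, 0], 255]]}}

```text
t: 68.6
position: [0.4412, 0.0505, -0.0154]
tcp_rot: [0.996, 0.09, -0.006, 0.004]
ft_force: [-13.9, -1.4, 9.4]
opening: 0.0001
```

Request:
{"name": "play_rows", "arguments": {"targets": [[[-4, 0, 0], [0, 0, 0], 255], [[-8, 0, -1], [0, 0, 0], 255], [[-10, 0, -30], [0, 0, 0], 255], [[-10, 0, -55], [0, 0, 0], 255], [[-10, 30, -55], [0, 0, 0], 255], [[-10, 60, -55], [0, 0, 0], 255], [[-10, 84, -55], [0, 0, 0], 255], [[-10, 84, -55], [0, 0, 0], 255], [[-10, 84, -55], [0, 0, 0], 255], [[-10, 84, -55], [0, 0, 0], 255]]}}

```text
t: 69.85
position: [0.4471, -0.0323, 0.0404]
tcp_rot: [0.996, 0.091, -0.006, 0.004]
ft_force: [0.5, 0.8, -0.6]
opening: 0.0002
```

Run:
```python
from h import *
go(sl(0,28,.013-BIAS),sl(0,12,.013-BIAS))
```

```text
t 69.85 p [ 0.4471 -0.0323  0.0404] yaw 10.41 F [ 0.5  0.8 -0.6] open 0.0002
[1.2, 0.8, 55.4] [0.4, 0.7, 0.0]
[17.2, 0.8, 55.2] [0.4, 0.7, 0.0]
```

Request:
{"name": "play_rows", "arguments": {"targets": [[[0, 1, 20], [0.4, 0.7, 0], 255], [[0, 1, 40], [0.4, 0.7, 0], 255], [[0, 1, 54], [0.4, 0.7, 0], 255], [[0, 1, 55], [0.4, 0.7, 0], 255], [[4, 1, 55], [0.4, 0.7, 0], 255], [[8, 1, 55], [0.4, 0.7, 0], 255], [[12, 1, 55], [0.4, 0.7, 0], 255], [[16, 1, 55], [0.4, 0.7, 0], 255], [[16, 1, 55], [0.4, 0.7, 0], 255], [[16, 1, 55], [0.4, 0.7, 0], 255]]}}

```text
t: 71.1
position: [0.4558, -0.0324, -0.0159]
tcp_rot: [0.996, 0.09, -0.007, 0.0]
ft_force: [-14.6, -2.0, 10.4]
opening: 0.0005
```

Request:
{"name": "play_rows", "arguments": {"targets": [[[-4, 0, 0], [0, 0, 0], 255], [[-8, 0, -1], [0, 0, 0], 255], [[-10, 0, -30], [0, 0, 0], 255], [[-10, 0, -55], [0, 0, 0], 255], [[-10, 30, -55], [0, 0, 0], 255], [[-10, 60, -55], [0, 0, 0], 255], [[-10, 84, -55], [0, 0, 0], 255], [[-10, 84, -55], [0, 0, 0], 255], [[-10, 84, -55], [0, 0, 0], 255], [[-10, 84, -55], [0, 0, 0], 255]]}}

```text
t: 72.35
position: [0.4619, -0.1155, 0.0393]
tcp_rot: [0.996, 0.091, -0.007, 0.0]
ft_force: [-0.9, -0.1, 0.1]
opening: 0.0002
```

Run:
```python
from h import *
go(sl(-84,28,.013-BIAS),sl(-84,12,.013-BIAS))
```

```text
t 72.35 p [ 0.4619 -0.1155  0.0393] yaw 10.46 F [-0.9 -0.1  0.1] open 0.0002
[1.7, 0.7, 54.3] [-0.0, 0.8, 0.1]
[17.7, 0.8, 54.0] [-0.0, 0.8, 0.1]
```

Contact distance for plate 2 checks (≈44 mm). Now the last one.

Request:
{"name": "play_rows", "arguments": {"targets": [[[0, 1, 20], [0, 0.8, 0], 255], [[0, 1, 40], [0, 0.8, 0], 255], [[0, 1, 53], [0, 0.8, 0], 255], [[0, 1, 54], [0, 0.8, 0], 255], [[4, 1, 54], [0, 0.8, 0], 255], [[8, 1, 54], [0, 0.8, 0], 255], [[12, 1, 54], [0, 0.8, 0], 255], [[16, 1, 54], [0, 0.8, 0], 255], [[17, 1, 54], [0, 0.8, 0], 255], [[17, 1, 54], [0, 0.8, 0], 255]]}}

```text
t: 73.6
position: [0.4705, -0.1153, -0.016]
tcp_rot: [0.996, 0.09, -0.008, -0.0]
ft_force: [-17.7, -3.2, 12.2]
opening: 0.0002
```

Request:
{"name": "play_rows", "arguments": {"targets": [[[-4, 0, 0], [0, 0, 0], 255], [[-8, 0, -1], [0, 0, 0], 255], [[-10, 0, -30], [0, 0, 0], 255], [[-10, 0, -80], [0, 0, 0], 255], [[-10, 0, -130], [0, 0, 0], 255], [[-10, 0, -180], [0, 0, 0], 255], [[-10, 40, -200], [0, 0, 0], 255], [[-10, 90, -200], [0, 0, 0], 255], [[-10, 130, -200], [0, 0, 0], 255], [[-10, 130, -200], [0, 0, 0], 255]]}}

```text
t: 74.85
position: [0.487, -0.2485, 0.1837]
tcp_rot: [0.996, 0.088, -0.007, 0.0]
ft_force: [0.3, 0.5, 0.3]
opening: 0.0005
```

Run:
```python
from h import *
go()
plates("top")
L=lambda th,c:[(np.round(d["xyz"],4).tolist(),round(d["confidence"],2)) for d in ctrl.landmark_of(th,c)][:1]
s=ctrl.snapshot("scene")
for th in ["cover_tab","pick","tester","mug","module_tin"]: print(th,L(th,"scene"),L(th,"top"))
t=ctrl.snapshot("top")
a=cv2.resize(cv2.cvtColor(t,cv2.COLOR_RGB2BGR)[170:300,265:425],(480,390),interpolation=3)
b=cv2.resize(cv2.cvtColor(s,cv2.COLOR_RGB2BGR)[200:330,160:400][:,:],(320,173),interpolation=3)
c=cv2.resize(cv2.cvtColor(s,cv2.COLOR_RGB2BGR)[205:280,150:235],(320,282),interpolation=3)
A_=np.zeros((460,800,3),np.uint8);A_[:390,:480]=a;A_[:173,480:]=b;A_[175:457,480:]=c
cv2.imwrite("pics/fin.png",A_)
```

```text
t 74.85 p [ 0.487  -0.2485  0.1837] yaw 10.06 F [0.3 0.5 0.3] open 0.0005
top (0.89, [0.4604, 0.0511], 459.7, 53.9, 73, 44, 9.8)
top (0.81, [0.4864, -0.1134], 488.5, -110.8, 73, 43, 10.0)
top (0.6, [0.4737, -0.0316], 473.5, -28.2, 73, 43, 9.5)
cover_tab [([0.559, -0.0258, 0.0801], 0.96)] [([0.5597, -0.0208, 0.0788], 0.65)]
pick [([0.5526, -0.2764, 0.0048], 0.55)] [([0.5546, -0.2711, 0.0095], 0.54)]
tester [([0.6848, -0.3552, -0.004], 0.84)] [([0.6881, -0.3522, 0.0028], 0.58)]
mug [([0.7112, 0.3169, -0.0003], 0.73)] [([0.713, 0.311, 0.0008], 0.72)]
module_tin [([0.3148, -0.1694, 0.0004], 0.86)] [([0.3205, -0.1644, -0.0], 0.87)]
```

View pics/fin.png

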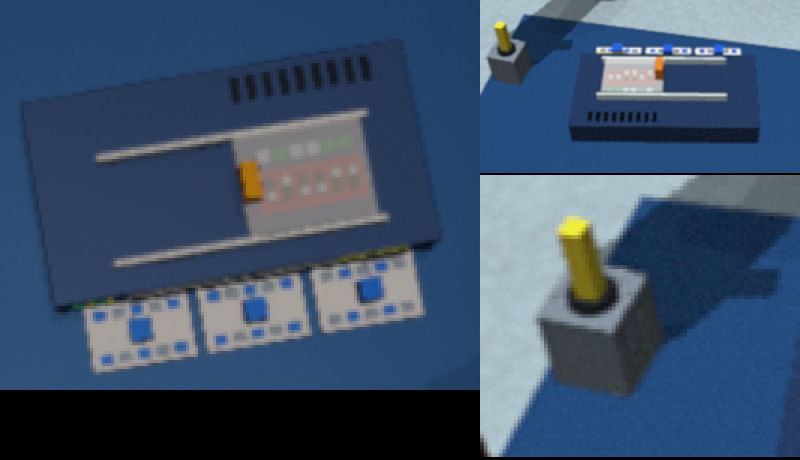

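The picture shows the cover shut against the rail end, the three plates flush along the front and inside both ends, and the pick standing in its holder.

```bash
python3 -c "
from bench import ctrl
print(ctrl.job_done(), ctrl.get_obs()['t'])"
```

```text
the job is handed in; nothing more can be done
the job is handed in; nothing more can be done
```

The job is handed in, and every final check I made agreed with the task; the clock stood at about 75 s of the 192 s allowed.

- **Cover:** I slid it open until it hit its stop, felt twice at 28 N and 16 N. After the switches were set I shut it to the other stop, felt at 25 N, and the last picture shows it shut.
- **Switches:** With the pick I set 1, 2 and 5 (green markers) to the rear and 3, 4 and 6 (white markers) to the front. Both cameras confirmed this before I shut the cover.
- **Pick:** It is back standing upright in its holder.
- **Plates:** All three were present, and one was knocked aside during the run, so I measured it again. Each is pressed flush against the front face, with contact felt at 14–18 N. The cameras put them within about 1° of the face's angle, and by the set positions they sit about 18 mm inside both ends.
- **Tester, mug and tin:** Their measured positions changed by no more than the cameras' error.

**Disagreements:**
- The fingertips are really about 28 mm higher than the reported tool position. I found this by lowering them onto the unit's top, and corrected for it.
- The first try at gripping the cover tab closed on air for that reason, with no harm done.
- The pick's tip looked about 3 mm off to one side before I put it back, so I allowed for that.

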